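# Clamp the orange-nut column in its V-cradle

### The arm

A 7-joint arm with a two-finger parallel gripper is mounted at the origin on the work surface. World frame = base frame: x ahead of the robot, y to its left, z up, the work surface at z = 0. Lengths are in m, angles in degrees, forces in N, time in s.
With the tool pointing down it reaches from about 0.35 to 0.9 m from the base axis. Payload 8.1 kg.
Tool frame: the origin (TCP) lies at the very end of the fingers, on their centre line; the grasp point (between the pads) lies arm.grip_point_offset behind it (arm.grip_point_offset is the distance from the TCP to the grasp point, in m); x points along the fingers, y is the direction in which the jaws open and shut, and the axes are right-handed (so a half turn about x gives the same grasp; the last joint's range is limited). The gripper opens to 92 mm and grips with 3 to 60 N. Pads are 19 mm wide; open, the fingers measure 130 mm over their backs; the gripper's body (75 mm by 190 mm) begins 47 mm behind the grasp point.
Start: joints at [-75.436, 24.895, 1.432, 90.138, -0.665, 64.973, -4.303], TCP at [0.218, 0.586, 0.227] pointing down, gripper open.
Joint ranges: [-149.89, 149.89], [-25.12, 119.58], [-72.63, 75.52], [4.76, 147.25], [-75.54, 255.54], [6.69, 114.76], [-157.13, 157.13]. Speed limits (degrees/s): [127.2, 127.2, 172.46, 172.46, 180, 180, 180].

### API

Orientations are given as [roll, pitch, yaw] about the fixed x, y, z axes, in that order (R = Rz(yaw) Ry(pitch) Rx(roll)).
In Python, from workcell import arm gives the robot as it stands. The module is installed in compiled form; this text tells all that it offers.
- The arm moves only by the tool carry_out, never from a script. Its argument "deltas" is a list of rows, each an object of numbers: "tx", "ty", "tz": the shift along the world's x, y, z normalised to -1 to 1, where 1 is 20 cm; "wx", "wy", "wz": the turn, a rotation vector about the world's x, y, z normalised to -1 to 1, where 1 is pi rad. A call has 1 to 20 rows; each row is the pose to reach, as a shift and turn from the pose commanded when the call began, turning the shorter way round; what a row does not reach only later rows make up. A row lasts 1/8 s, in which the tool goes at most 62.5 mm and 10.7 degrees, less where a joint would pass 70% of its speed; a pose out of reach is approached as far as the arm can. A call with a number of a shift or a turn outside -1 to 1 is refused whole. A call with a gripper value outside its range is refused whole. "fingers" is the opening, from 0 (shut) to 1 (fully open), set as the call begins (left out, the last holds). The fingers move at their own pace and stop on an object; "newtons" is the grip in N (left out, the last holds). Time passes only in rows, so rows that repeat a pose let the fingers close. It gives the time, the measured TCP pose, the force and the opening at its end, in the units of the state.
- arm.observe(): the state, without advancing time (a new reading comes with each control period).
- arm.capture(name): name is "side" or "top" or "wrist"; returns a dict with "pixels" (400x640x3 uint8, blue, green, red), "fx", "fy", "cx", "cy" (pixels), "k1" (the pictures are not rectified: a ray, as slopes to the right and down, at radius r is drawn at 1 + k1 r^2 times it, then the intrinsics apply), "T" (4x4, takes a point from camera to world coordinates); the wrist camera has in their place "mount" (4x4, takes a point from camera to tool coordinates, whose origin is the TCP and whose axes are the tool frame's). Camera axes: x right, y down, z forward; pixel columns grow to the right and rows downward; lengths in m; the calibration is good to about 2 mm. A picture is of the moment at which its call begins: read the wrist's pose just before it. There is no depth.
- arm.finish_job(): hands the job in, once; it reports no verdict.
The state is a dict: "clock": time; "joint_pos": joint angles; "joint_vel": joint speeds; "tau": joint torques, N m; "tool_pos": TCP position; "eef_rot": TCP orientation; "contact_force": force on the tool from outside, world axes, zero at the start; "wrist_torque": the same for the moment, N m; "opening": opening from 0.0 (shut) to 1.0 (fully open).
Only numpy, scipy, OpenCV 4.12 (cv2) and the standard library are available. Lean on these libraries where they do the work, as an engineer would, in place of code of your own. Each camera call takes 0.05 s, during which the arm holds its last target.

### The job

Pick up the column with the orange end nuts and lay it down in the V-cradle so that it sits in both V saddles with one nut outside each end; lower it in, do not drop it. Then let go and swing the steel clamp strap over the column until it reaches its stop.

Things in the scene. Friction and masses are not known exactly. Their poses are not given: they have to be found in the camera images.
- column_mid (a point): Centre (mid-axis) of the wanted column: cream tube, 30 mm diameter, 130 long between two ORANGE octagonal nuts (34 over flats, 37 over corners, 18 long, plus 8 mm stubs; 182 over all), 0.2 kg. Starts lying on the bench, this point 17 mm up; its x runs along the tube. Either way round will do. Like columns with blue and white nuts lie about 115 mm apart: not wanted.
- vee_seat (a point): Centre of the seated tube: middle of the fixed V-cradle, 50 mm over the bench, 40 over its 165 x 110 mm plate. y runs along the V, z up. Two white V saddles, each 16 mm long, at y -36 and +36 mm (56 mm free between for fingers), 50 wide outside; V mouth 42 wide, rims level with this point. Strap's hinge post: x -60, y -30 mm. Keeper post, 30 mm above this point: x +46, y -30.
- strap (a joint): Clamp strap on its upright hinge, rad. 0: closed at its stop, across the column along the cradle's +x; grows opening, clockwise from above, to the cradle's -y (1.57: along -y). Starts 1.4 to 1.9, limit 2.0. Stays where left; takes about 1 N at the handle. Steel, 16 mm wide, underside 71 and top 77 mm above the bench.
- strap_grip (a point): Gripping point on the strap's black upright round handle, 16 mm diameter, standing 42 mm up from the strap. On the handle's axis, 103 mm above the bench, 16 below the handle's top, 118 from the hinge axis, about which it moves on a level circle; its x points away from the hinge. Closed, it stands at x +58, y -30 mm from vee_seat.
There are look-alikes about, which are no part of the job. Leave any red look-alike of the part that bears vee_seat alone.

How it is judged:
By the outcome, as a careful person would: the job done as asked, in the order asked, and still so for the second after the job is handed in, with the robot touching nothing.
It also fails if it takes over 51 s, if anything falls off the work surface, if the arm or the gripper's body presses on something with over 40 N, if the wrist force passes 120 N, or if a joint passes its speed limit or range.

## Working session

There is one attempt and no reset: what is moved stays moved. The work goes in short steps, Python scripts to look and compute and a tool call to move; the robot and the scene stay as the last step left them, time stands still between calls to the robot, and variables do not carry over. Pictures are saved under pics/ and viewed, and the job is handed in when it is done.

Besides the shell and the picture viewer there is one more tool, called after "Request:" by a JSON object that holds its "op" and its "data". carry_out: Moves the arm, as the interface text tells. Its arguments: {"type":"object","properties":{"deltas":{"type":"array"},"fingers":{"type":"number"},"newtons":{"type":"number"}},"required":["deltas"]}

```bash
mkdir -p pics
cat > h.py <<'E'
import numpy as np, cv2
from workcell import arm
from scipy.spatial.transform import Rotation as R
def ray(c,T,u,v):
    x=(u-c['cx'])/c['fx'];y=(v-c['cy'])/c['fy']
    K=np.array([[c['fx'],0,c['cx']],[0,c['fy'],c['cy']],[0,0,1.]])
    # distort: scale 1+k1 r^2 -> opencv k1
    p=cv2.undistortPoints(np.array([[[u,v]]],float),K,np.array([c['k1'],0,0,0,0.]))[0,0]
    d=T[:3,:3]@np.array([p[0],p[1],1.]); return T[:3,3],d
def plane(c,T,u,v,z):
    o,d=ray(c,T,u,v); return o+d*(z-o[2])/d[2]
def proj(c,T,P):
    K=np.array([[c['fx'],0,c['cx']],[0,c['fy'],c['cy']],[0,0,1.]])
    Ti=np.linalg.inv(T)
    return cv2.projectPoints(np.array(P,float).reshape(-1,1,3),cv2.Rodrigues(Ti[:3,:3])[0],Ti[:3,3],K,np.array([c['k1'],0,0,0,0.]))[0][:,0]
def wristT(s,c):
    T=np.eye(4);T[:3,:3]=R.from_euler('xyz',s['eef_rot'],degrees=True).as_matrix();T[:3,3]=s['tool_pos'];return T@c['mount']
E
python3 - <<'E'
from h import *
import pickle
s=arm.observe();print(s, arm.grip_point_offset)
for n in ['top','side','wrist']:
    c=arm.capture(n); cv2.imwrite(f'pics/{n}0.png',c['pixels']); 
    print(n,{k:v for k,v in c.items() if k!='pixels'})
    pickle.dump((s,dict(c)),open(n+'0.pkl','wb'))
E
```

```text
{'clock': 0.0, 'joint_pos': array([-75.43658978,  24.93700299,   1.42998779,  90.18846476,
        -0.66431988,  64.97355591,  -4.30295577]), 'joint_vel': array([-0.0037598 ,  0.07444932,  0.00626347,  0.00652483, -0.08130727,
        0.00068851, -0.09989243]), 'tau': array([-1.04966824e-03, -6.67855453e+01,  9.84350815e-01, -3.14460790e+01,
       -6.04917621e-02,  4.25844581e-02,  1.67920107e-04]), 'tool_pos': array([0.21815573, 0.58514702, 0.22594312]), 'eef_rot': array([ -84.83707061,   89.90927541, -105.28215298]), 'contact_force': array([ 0.34675448, -0.6554363 ,  1.57543568]), 'wrist_torque': array([ 0.03306119,  0.03778471, -0.0021542 ]), 'opening': 0.9998794780751732} 0.0188
top {'fx': 363.93736755068124, 'fy': 363.93736755068124, 'cx': 317.93438126830523, 'cy': 202.63089697446222, 'k1': -0.0037079995683485445, 'T': array([[-0.02418988, -0.9971146 ,  0.0719536 ,  0.41317822],
       [-0.99897974,  0.02136397, -0.0397878 ,  0.10917298],
       [ 0.03813578, -0.07284265, -0.99661407,  0.9929107 ],
       [ 0.        ,  0.        ,  0.        ,  1.        ]])}
side {'fx': 492.5
[... 156 characters left out ...]
 0.08182901,  0.42383564],
       [-0.11713244, -0.5961193 ,  0.79430584, -0.67533471],
       [-0.01958375, -0.79826952, -0.60198193,  0.65564345],
       [ 0.        ,  0.        ,  0.        ,  1.        ]])}
wrist {'fx': 341.58986859887983, 'fy': 341.58986859887983, 'cx': 319.6965291278806, 'cy': 198.88976859447902, 'k1': -0.05553662504218725, 'mount': array([[-5.18487856e-04, -2.47557749e-01,  9.68873001e-01,
        -1.58570740e-01],
       [ 9.99998871e-01,  1.23824935e-03,  8.51531100e-04,
        -8.16411842e-04],
       [-1.41050948e-03,  9.68872348e-01,  2.47556828e-01,
        -6.73624416e-02],
       [ 0.00000000e+00,  0.00000000e+00,  0.00000000e+00,
         1.00000000e+00]])}
```

View pics/top0.png

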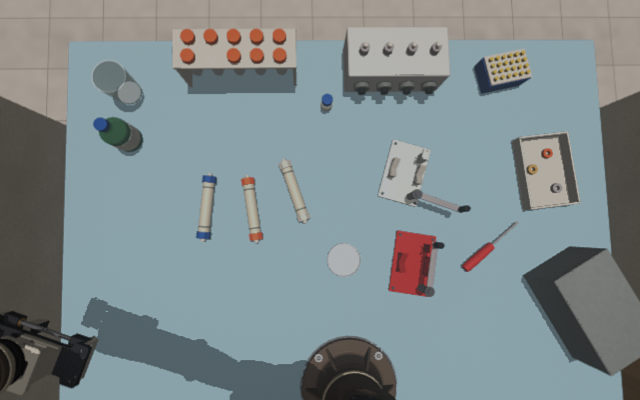

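View pics/side0.png

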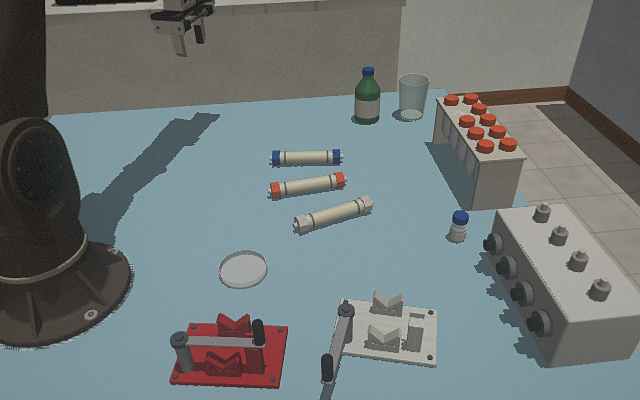

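View pics/wrist0.png

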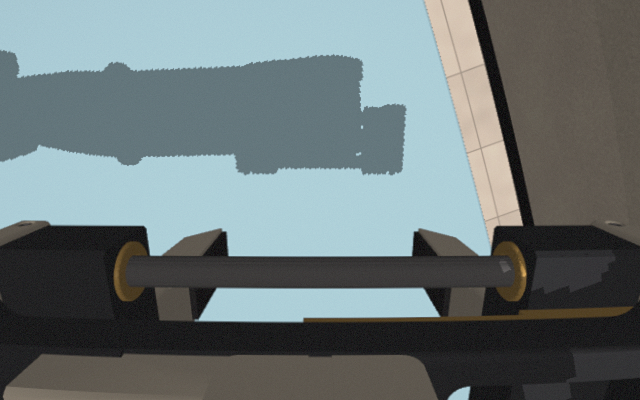

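The top view shows the orange-nut column at about (252,209) and the white cradle at (405,172). The strap's hinge is at (416,196) and its handle at (464,209). The red look-alike is at (413,263). Next I'll enlarge the cradle and measure.

Run:
```python
from h import *
import pickle
s,t=pickle.load(open('top0.pkl','rb'));_,sd=pickle.load(open('side0.pkl','rb'))
cv2.imwrite('pics/topz.png',cv2.resize(t['pixels'][130:225,370:480],None,fx=6,fy=6,interpolation=cv2.INTER_CUBIC))
cv2.imwrite('pics/sidez.png',cv2.resize(sd['pixels'][285:395,310:450],None,fx=5,fy=5,interpolation=cv2.INTER_CUBIC))
for n,c,box in [('top',t,(160,260,235,275)),('side',sd,(165,205,260,355))]:
    im=c['pixels'];hsv=cv2.cvtColor(im,cv2.COLOR_BGR2HSV)
    m=cv2.inRange(hsv,(3,130,120),(16,255,255))
    mm=np.zeros_like(m);a,b,x,y=box;mm[a:b,x:y]=m[a:b,x:y]
    k,l,st,ce=cv2.connectedComponentsWithStats(mm)
    for i in range(1,k):
        if st[i,4]>8: print(n,st[i],ce[i],plane(c,c['T'],*ce[i],0.024))
```

```text
top [242 178  12   7  71] [247.42253521 180.78873239] [0.54547676 0.25699495 0.024     ]
top [250 232  12   8  72] [255.55555556 235.98611111] [0.39849912 0.2371864  0.024     ]
side [334 172  11  10  71] [339.42253521 176.45070423] [0.54951739 0.26102767 0.024     ]
side [271 182   9  11  76] [275.10526316 186.88157895] [0.40097917 0.2404578  0.024     ]
```

View pics/topz.png

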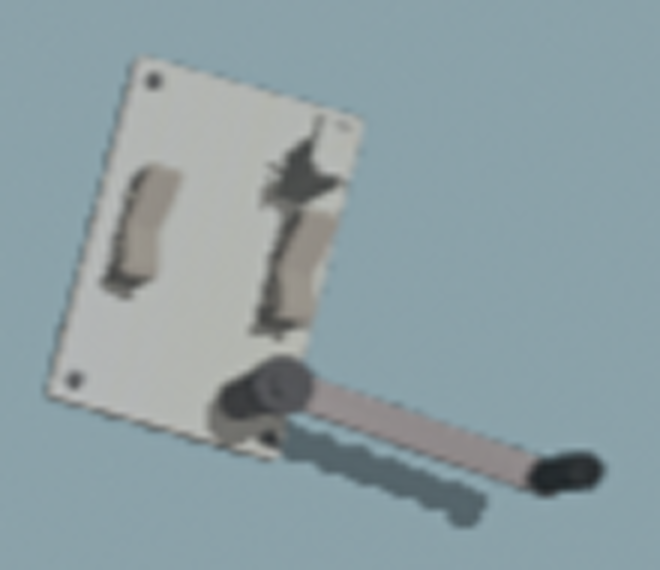

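View pics/sidez.png

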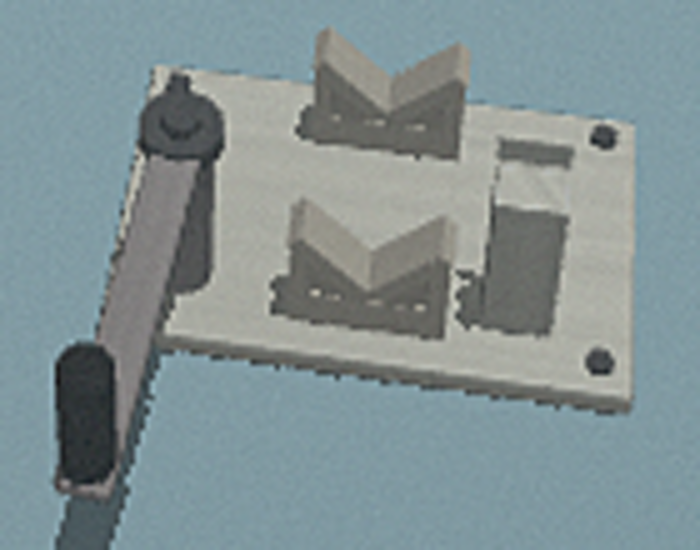

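Run:
```python
from h import *
import pickle
s,t=pickle.load(open('top0.pkl','rb'));_,sd=pickle.load(open('side0.pkl','rb'))
T=t['T'];S=sd['T']
print('robot R\n',R.from_euler('xyz',s['eef_rot'],degrees=True).as_matrix().round(3))
tz=lambda a:(a[0]/6-.4+370,a[1]/6-.4+130)
sz=lambda a:(a[0]/5-.4+310,a[1]/5-.4+285)
C=[plane(t,T,*tz(p),.010) for p in [(138,58),(365,118),(275,460),(48,395)]]
print('top corners',np.round(C,4),'mean',np.mean(C,0))
print([np.linalg.norm(C[i]-C[(i+1)%4]).round(4) for i in range(4)])
d=C[1]-C[0]+C[2]-C[3];print('short edge(-y) ang',np.degrees(np.arctan2(d[1],d[0])))
d=C[0]-C[3]+C[1]-C[2];print('x ang',np.degrees(np.arctan2(d[1],d[0])))
D=[plane(sd,S,*sz(p),.010) for p in [(157,68),(635,124),(630,398),(165,335)]]
print('side corners',np.round(D,4),np.mean(D,0))
d=D[1]-D[0]+D[2]-D[3];print('x ang',np.degrees(np.arctan2(d[1],d[0])),[np.linalg.norm(D[i]-D[(i+1)%4]).round(4) for i in range(4)])
def tri(a,b):
    o1,d1=ray(t,T,*a);o2,d2=ray(sd,S,*b);d1=d1/np.linalg.norm(d1);d2=d2/np.linalg.norm(d2)
    M=np.stack([d1,-d2],1);k=np.linalg.lstsq(M,o2-o1,rcond=None)[0]
    p,q=o1+d1*k[0],o2+d2*k[1];return (p+q)/2,np.linalg.norm(p-q)
print('hinge top',tri(tz((285,385)),sz((180,115))))
print('handle top',tri(tz((585,470)),sz((87,360))))
print('handle topz119',plane(t,T,*tz((585,470)),.119),plane(sd,S,*sz((87,365)),.119))
print('strap z77 near post/near handle',plane(t,T,*tz((315,393)),.077),plane(t,T,*tz((530,472)),.077))
# saddle rims z=.05
for p in [(152,165),(181,171),(122,273),(152,281),(305,207),(337,213),(277,318),(308,325)]: print(plane(t,T,*tz(p),.05).round(4))
for p in [(330,30),(460,47),(300,203),(447,218),(388,105),(372,288)]: print('s',plane(sd,S,*sz(p),.05).round(4))
```

```text
robot R
 [[-0.     0.349  0.937]
 [-0.002  0.937 -0.349]
 [-1.    -0.002  0.   ]]
top corners [[ 0.6555 -0.1411  0.01  ]
 [ 0.6258 -0.2459  0.01  ]
 [ 0.4684 -0.1968  0.01  ]
 [ 0.5004 -0.0936  0.01  ]] mean [ 0.5625304 -0.1693273  0.01     ]
[np.float64(0.1089), np.float64(0.1648), np.float64(0.108), np.float64(0.1622)]
short edge(-y) ang -106.49447181784194
x ang -17.16804866312367
side corners [[ 0.5032 -0.0951  0.01  ]
 [ 0.6596 -0.1416  0.01  ]
 [ 0.6267 -0.2456  0.01  ]
 [ 0.4903 -0.2047  0.01  ]] [ 0.56995608 -0.1717568   0.01      ]
x ang -16.627708027569618 [np.float64(0.1631), np.float64(0.1091), np.float64(0.1424), np.float64(0.1103)]
hinge top (array([ 0.49731382, -0.17996669,  0.08255712]), np.float64(0.002450694074076545))
handle top (array([ 0.45674383, -0.29002343,  0.12026706]), np.float64(0.0027175968343578147))
handle topz119 [ 0.45544487 -0.29055116  0.119     ] [ 0.45801074 -0.29057502  0.119     ]
strap z77 near post/near handle [ 0.49290246 -0.19443807  0.077     ] [ 0.45714815 -0.28582091  0.077     ]
[ 0.5976 -0.1352  0.05  ]
[ 0.5948 -0.148   0.05  ]
[ 0.5499 -0.12    0.05  ]
[ 0.5461 -0.1332  0.05  ]
[ 0.5778 -0.2027  0.05  ]
[ 0.5748 -0.2169  0.05  ]
[ 0.5287 -0.188   0.05  ]
[ 0.5253 -0.2016  0.05  ]
s [ 0.5573 -0.1222  0.05  ]
s [ 0.598  -0.1354  0.05  ]
s [ 0.5342 -0.1915  0.05  ]
s [ 0.5776 -0.2031  0.05  ]
s [ 0.5693 -0.1566  0.05  ]
s [ 0.5495 -0.2255  0.05  ]
```

Cradle: centre about (0.5635, -0.1695), yaw about -17°. The hinge predicted from that agrees with the measured one to 1 mm. The strap is at about 1.63 rad, and the handle radius measures 117 mm against 118 given. Now moving above the column.

Request:
{"op": "carry_out", "data": {"deltas": [{"tx": 0.64,"ty": -0.84,"tz": 0,"wz": 0.156},{"tx": 0.64,"ty": -0.84,"tz": 0,"wz": 0.156},{"tx": 0.64,"ty": -0.84,"tz": 0,"wz": 0.156},{"tx": 0.64,"ty": -0.84,"tz": 0,"wz": 0.156}]}}

```text
schema error: expected keys tx, ty, tz, wx, wy, wz
```

Request:
{"op": "carry_out", "data": {"deltas": [{"tx": 0.64,"ty": -0.84,"tz": -0.1},{"tx": 0.64,"ty": -0.84,"tz": -0.1},{"tx": 0.64,"ty": -0.84,"tz": -0.1},{"tx": 0.64,"ty": -0.84,"tz": -0.1},{"tx": 0.64,"ty": -0.84,"tz": -0.1}]}}

```text
schema error: expected keys tx, ty, tz, wx, wy, wz
```

Run:
```python
from h import *
import pickle
s=arm.observe();c=arm.capture('wrist');pickle.dump((s,dict(c)),open('wrist1.pkl','wb'))
print(s['clock'],s['tool_pos'],s['joint_pos'],s['joint_vel'].round(2),s['contact_force']);cv2.imwrite('pics/wrist1.png',c['pixels'])
T=wristT(s,c);print(R.from_matrix(T[:3,:3]).as_euler('xyz',degrees=True),R.from_euler('xyz',s['eef_rot'],degrees=True).as_matrix().round(3))
```

```text
0.15 [0.21822435 0.58525682 0.22614141] [-75.43494122  24.92632844   1.43208328  90.17629863  -0.66469383
  64.97348036  -4.30276794] [-0.07 -0.13 -0.01 -0.24 -0.09  0.04  0.08] [ 0.4955979   0.28781792 -0.1965234 ]
[1.65660439e+02 3.77745921e-02 6.96323583e+01] [[-0.     0.349  0.937]
 [-0.001  0.937 -0.349]
 [-1.    -0.001  0.   ]]
```

View pics/wrist1.png

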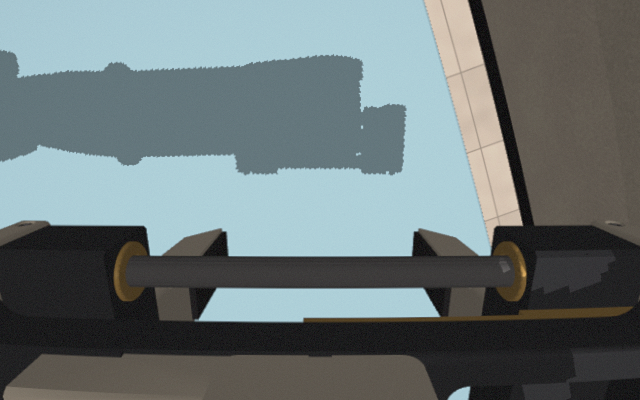

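The picture hasn't changed because both moves were refused: every key has to be given.

Request:
{"op": "carry_out", "data": {"deltas": [{"tx": 0.64,"ty": -0.84,"tz": 0,"wx": 0,"wy": 0,"wz": 0.156},{"tx": 0.64,"ty": -0.84,"tz": 0,"wx": 0,"wy": 0,"wz": 0.156},{"tx": 0.64,"ty": -0.84,"tz": 0,"wx": 0,"wy": 0,"wz": 0.156},{"tx": 0.64,"ty": -0.84,"tz": 0,"wx": 0,"wy": 0,"wz": 0.156}]}}

```text
clock: 0.7
tool_pos: [0.3493, 0.4137, 0.2268]
eef_rot: [-61.7, 89.9, -54.2]
contact_force: [-0.5, 0.9, -0.8]
opening: 0.998
```

Request:
{"op": "carry_out", "data": {"deltas": [{"tx": 0.64,"ty": -0.84,"tz": -0.1,"wx": 0,"wy": 0,"wz": 0},{"tx": 0.64,"ty": -0.84,"tz": -0.1,"wx": 0,"wy": 0,"wz": 0},{"tx": 0.64,"ty": -0.84,"tz": -0.1,"wx": 0,"wy": 0,"wz": 0},{"tx": 0.64,"ty": -0.84,"tz": -0.1,"wx": 0,"wy": 0,"wz": 0},{"tx": 0.64,"ty": -0.84,"tz": -0.1,"wx": 0,"wy": 0,"wz": 0}]}}

```text
clock: 1.32
tool_pos: [0.4755, 0.2472, 0.2064]
eef_rot: [-101.9, 89.9, -94.6]
contact_force: [0.1, 0.1, -0.4]
opening: 1.003
```

Run:
```python
from h import *
import pickle
s=arm.observe();c=arm.capture('wrist');pickle.dump((s,dict(c)),open('wrist1.pkl','wb'))
print(s['clock'],s['tool_pos'],s['joint_pos'],s['joint_vel'].round(2),s['contact_force']);cv2.imwrite('pics/wrist1b.png',c['pixels'])
T=wristT(s,c);print(R.from_euler('xyz',s['eef_rot'],degrees=True).as_matrix().round(3))
hsv=cv2.cvtColor(c['pixels'],cv2.COLOR_BGR2HSV)
m=cv2.inRange(hsv,(3,130,120),(16,255,255))
k,l,st,ce=cv2.connectedComponentsWithStats(m)
for i in range(1,k):
    if st[i,4]>30: print(st[i],ce[i],plane(c,T,*ce[i],0.024))
```

```text
1.325 [0.47547979 0.24723942 0.2064429 ] [-35.95418783  17.70446933   3.52001362 104.35044267  -1.20816152
  58.0163247   65.41665311] [-2.39 -0.31 -3.02 -0.07 -0.62  0.16 -1.65] [ 0.09244266  0.11429086 -0.44136007]
[[-0.    -0.128  0.992]
 [-0.001  0.992  0.128]
 [-1.    -0.001 -0.   ]]
[304  91  34  20 652] [320.52147239 100.66717791] [0.39788185 0.2377289  0.024     ]
[306 238  31  19 503] [320.98210736 247.31411531] [0.54775411 0.25793214 0.024     ]
```

View pics/wrist1b.png

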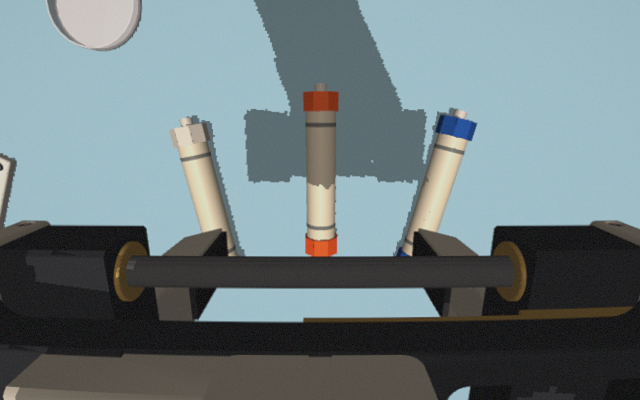

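The wrist view shows the column centred between the jaws and aligned with them: nuts at (320,101) and (321,247), neighbours clear. The mid-point is about (0.4725, 0.248), and the three views agree within 3 mm. Next I'll descend and grip.

Request:
{"op": "carry_out", "data": {"deltas": [{"tx": -0.015,"ty": 0.004,"tz": -0.3,"wx": 0,"wy": 0,"wz": 0},{"tx": -0.015,"ty": 0.004,"tz": -0.6,"wx": 0,"wy": 0,"wz": 0},{"tx": -0.015,"ty": 0.004,"tz": -0.8,"wx": 0,"wy": 0,"wz": 0},{"tx": -0.015,"ty": 0.004,"tz": -0.92,"wx": 0,"wy": 0,"wz": 0},{"tx": -0.015,"ty": 0.004,"tz": -1.0,"wx": 0,"wy": 0,"wz": 0},{"tx": -0.015,"ty": 0.004,"tz": -1.0,"wx": 0,"wy": 0,"wz": 0}], "fingers": 0.7, "newtons": 25}}

```text
clock: 2.12
tool_pos: [0.4704, 0.2511, 0.0062]
eef_rot: [-175.7, 89.9, -168.0]
contact_force: [0.6, -0.5, 0.1]
opening: 0.697
```

Request:
{"op": "carry_out", "data": {"deltas": [{"tx": 0,"ty": 0,"tz": -0.015,"wx": 0,"wy": 0,"wz": 0},{"tx": 0,"ty": 0,"tz": -0.015,"wx": 0,"wy": 0,"wz": 0}]}}

```text
clock: 2.38
tool_pos: [0.4718, 0.2508, 0.0045]
eef_rot: [29.2, 89.9, 36.9]
contact_force: [0.7, 0.3, -0.3]
opening: 0.698
```

Request:
{"op": "carry_out", "data": {"deltas": [{"tx": 0,"ty": 0,"tz": 0,"wx": 0,"wy": 0,"wz": 0},{"tx": 0,"ty": 0,"tz": 0,"wx": 0,"wy": 0,"wz": 0},{"tx": 0,"ty": 0,"tz": 0,"wx": 0,"wy": 0,"wz": 0},{"tx": 0,"ty": 0,"tz": 0,"wx": 0,"wy": 0,"wz": 0},{"tx": 0,"ty": 0,"tz": 0,"wx": 0,"wy": 0,"wz": 0},{"tx": 0,"ty": 0,"tz": 0,"wx": 0,"wy": 0,"wz": 0}], "fingers": 0.2}}

```text
clock: 3.12
tool_pos: [0.4714, 0.25, 0.0038]
eef_rot: [-96.1, 90.0, -88.5]
contact_force: [-0.1, -3.0, 3.7]
opening: 0.319
```

Opening 0.319 is 29.4 mm, so the tube is held. Lifting and carrying to above the cradle.

Request:
{"op": "carry_out", "data": {"deltas": [{"tx": 0,"ty": 0,"tz": 0.1,"wx": 0,"wy": 0,"wz": 0},{"tx": 0,"ty": 0,"tz": 0.35,"wx": 0,"wy": 0,"wz": 0},{"tx": 0,"ty": 0,"tz": 0.6,"wx": 0,"wy": 0,"wz": 0},{"tx": 0,"ty": -0.1,"tz": 0.83,"wx": 0,"wy": 0,"wz": -0.05},{"tx": 0.05,"ty": -0.3,"tz": 0.83,"wx": 0,"wy": 0,"wz": -0.1},{"tx": 0.1,"ty": -0.5,"tz": 0.83,"wx": 0,"wy": 0,"wz": -0.15},{"tx": 0.15,"ty": -0.7,"tz": 0.83,"wx": 0,"wy": 0,"wz": -0.2},{"tx": 0.2,"ty": -0.9,"tz": 0.83,"wx": 0,"wy": 0,"wz": -0.25},{"tx": 0.23,"ty": -1.0,"tz": 0.83,"wx": 0,"wy": 0,"wz": -0.3}]}}

```text
clock: 4.25
tool_pos: [0.5173, 0.0481, 0.1695]
eef_rot: [-78.5, 90.0, -125.3]
contact_force: [-0.0, 0.3, -3.2]
opening: 0.319
```

Request:
{"op": "carry_out", "data": {"deltas": [{"tx": 0.05,"ty": -0.25,"tz": 0,"wx": 0,"wy": 0,"wz": -0.05},{"tx": 0.1,"ty": -0.5,"tz": 0,"wx": 0,"wy": 0,"wz": -0.1},{"tx": 0.15,"ty": -0.75,"tz": 0,"wx": 0,"wy": 0,"wz": -0.15},{"tx": 0.2,"ty": -1.0,"tz": 0,"wx": 0,"wy": 0,"wz": -0.2},{"tx": 0.23,"ty": -1.0,"tz": 0,"wx": 0,"wy": 0,"wz": -0.25},{"tx": 0.23,"ty": -1.0,"tz": 0,"wx": 0,"wy": 0,"wz": -0.3},{"tx": 0.23,"ty": -1.0,"tz": 0,"wx": 0,"wy": 0,"wz": -0.337},{"tx": 0.23,"ty": -1.0,"tz": 0,"wx": 0,"wy": 0,"wz": -0.337},{"tx": 0.23,"ty": -1.0,"tz": 0,"wx": 0,"wy": 0,"wz": -0.337}]}}

```text
clock: 5.38
tool_pos: [0.5632, -0.1492, 0.1695]
eef_rot: [-94.2, 90.0, 159.0]
contact_force: [-0.3, -1.5, -2.6]
opening: 0.322
```

Run:
```python
from h import *
import pickle
for n in ['wrist','side','top']:
    s=arm.observe();c=arm.capture(n);pickle.dump((s,dict(c)),open(n+'2.pkl','wb'));cv2.imwrite(f'pics/{n}2.png',c['pixels'])
    print(s['clock'],s['tool_pos'],s['joint_pos'].round(1),s['joint_vel'].round(1),s['contact_force'],s['opening'])
print(R.from_euler('xyz',s['eef_rot'],degrees=True).as_matrix().round(4))
```

```text
5.375 [ 0.56322216 -0.14917601  0.16946655] [-16.   26.9  36.5 102.5 -18.7  56.8  11.1] [ 0.3 -0.2  0.1 -0.1  0.1 -0.  -0.4] [-0.25234506 -1.48268657 -2.58141688] 0.3219020145168279
5.425 [ 0.56323089 -0.14931873  0.1695653 ] [-16.   26.9  36.5 102.5 -18.7  56.8  11.1] [ 0.2 -0.1  0.1 -0.2 -0.1  0.1 -0.5] [-0.18330943  0.25424117 -1.30825632] 0.32135350407228735
5.475 [ 0.56326379 -0.14939946  0.16966128] [-16.   26.9  36.5 102.5 -18.7  56.8  11.1] [ 0.  -0.1  0.1 -0.1 -0.   0.  -0.3] [-0.91651175  0.34233396 -2.23301302] 0.3155229562556981
[[-1.000e-04  9.567e-01 -2.910e-01]
 [ 2.000e-04 -2.910e-01 -9.567e-01]
 [-1.000e+00 -1.000e-04 -2.000e-04]]
```

View pics/wrist2.png

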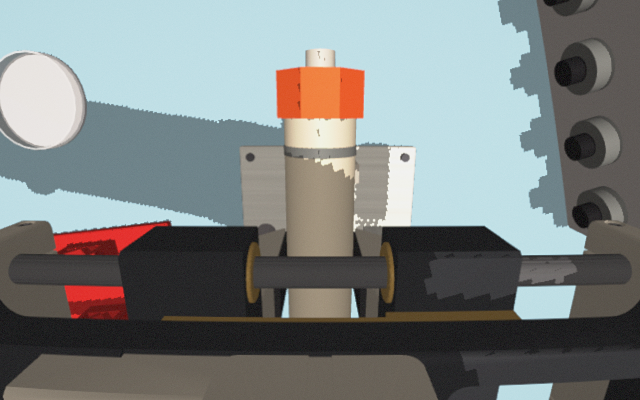

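View pics/side2.png

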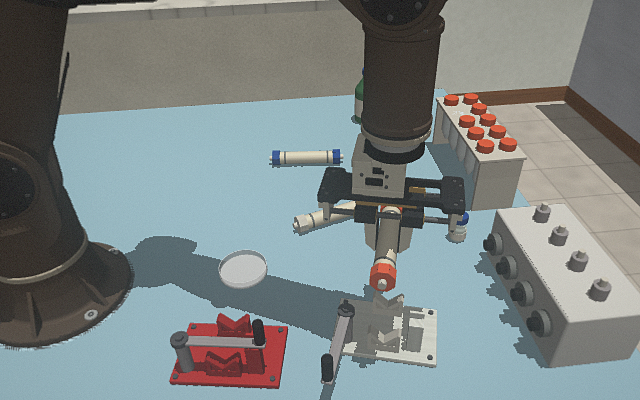

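Run:
```python
from h import *
import pickle
s,c=pickle.load(open('wrist2.pkl','rb'));T=wristT(s,c)
cv2.imwrite('pics/w2z.png',cv2.resize(c['pixels'][130:270,225:430],None,fx=3.8,fy=3.8,interpolation=cv2.INTER_CUBIC))
hsv=cv2.cvtColor(c['pixels'],cv2.COLOR_BGR2HSV)
P=[plane(c,T,u,v,.01) for u,v in [(240.5,147),(414,147),(250,157.5),(404.5,157.5)]]
print(np.round(P,4)); Rt=R.from_euler('xyz',s['eef_rot'],degrees=True).as_matrix()
for a,b in [(0,1),(2,3)]:
    d=P[b]-P[a];print(np.linalg.norm(d),np.degrees(np.arctan2(d[1],d[0])))
a=np.radians(-17);ex=np.array([np.cos(a),np.sin(a),0]);ey=np.array([-np.sin(a),np.cos(a),0])
print('mid edge ->seat',(P[0]+P[1])/2+0.055*ey*np.array([1,1,0]),(P[0]+P[1])/2-0.055*ey)
```

```text
[[ 0.5016 -0.0949  0.01  ]
 [ 0.656  -0.1414  0.01  ]
 [ 0.5068 -0.1067  0.01  ]
 [ 0.6452 -0.1484  0.01  ]]
0.16125288922974385 -16.75005385735405
0.14451221850286838 -16.755986976760465
mid edge ->seat [ 0.59490379 -0.06553171  0.01      ] [ 0.5627429  -0.17072523  0.01      ]
```

View pics/w2z.png

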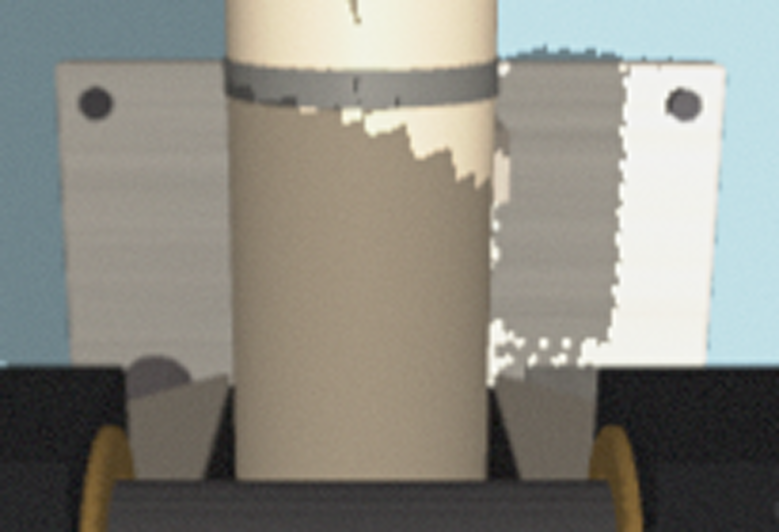

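The wrist fix puts the seat at (0.563, -0.1705) with yaw -16.8°, which agrees with the fixed cameras. The tool is aligned to 0.1°. Moving over and lowering to about 9 mm above the seat.

Request:
{"op": "carry_out", "data": {"deltas": [{"tx": 0,"ty": -0.105,"tz": 0,"wx": 0,"wy": 0,"wz": 0},{"tx": 0,"ty": -0.105,"tz": -0.1,"wx": 0,"wy": 0,"wz": 0},{"tx": 0,"ty": -0.105,"tz": -0.25,"wx": 0,"wy": 0,"wz": 0},{"tx": 0,"ty": -0.105,"tz": -0.4,"wx": 0,"wy": 0,"wz": 0},{"tx": 0,"ty": -0.105,"tz": -0.52,"wx": 0,"wy": 0,"wz": 0},{"tx": 0,"ty": -0.105,"tz": -0.6,"wx": 0,"wy": 0,"wz": 0},{"tx": 0,"ty": -0.105,"tz": -0.62,"wx": 0,"wy": 0,"wz": 0},{"tx": 0,"ty": -0.105,"tz": -0.62,"wx": 0,"wy": 0,"wz": 0},{"tx": 0,"ty": -0.105,"tz": -0.62,"wx": 0,"wy": 0,"wz": 0}]}}

```text
clock: 6.65
tool_pos: [0.564, -0.1708, 0.0466]
eef_rot: [97.9, 89.9, -9.1]
contact_force: [0.1, -0.3, -1.8]
opening: 0.317
```

Run:
```python
from h import *
import pickle
for n in ['side']:
    s=arm.observe();c=arm.capture(n);pickle.dump((s,dict(c)),open(n+'3.pkl','wb'));cv2.imwrite(f'pics/{n}3.png',cv2.resize(c['pixels'][250:400,290:470],None,fx=4,fy=4,interpolation=cv2.INTER_CUBIC))
    print(s['clock'],s['tool_pos'],s['joint_vel'].round(1),s['contact_force'],s['opening'])
    hsv=cv2.cvtColor(c['pixels'],cv2.COLOR_BGR2HSV)
    m=cv2.inRange(hsv,(3,130,60),(16,255,255));m[:250]=0;m[:,:290]=0;m[:,470:]=0
    k,l,st,ce=cv2.connectedComponentsWithStats(m)
    for i in range(1,k):
        if st[i,4]>15: print(st[i],ce[i])
    a=np.radians(-16.8);ex=np.array([np.cos(a),np.sin(a),0]);ey=np.array([-np.sin(a),np.cos(a),0])
    seat=np.array([.563,-.1705,.05])
    cen=np.array([*s['tool_pos'][:2],s['tool_pos'][2]+.0132])
    print('col -y end predicted',proj(c,c['T'],[cen-.083*ey,cen-.065*ey,cen-.091*ey]))
```

```text
6.65 [ 0.56396598 -0.17076167  0.0466388 ] [-0.1 -0.   0.1  0.2 -0.1 -0.1 -0. ] [ 0.13144281 -0.327616   -1.78868202] 0.3174826065824864
[370 335  25  26 435] [381.92643678 346.10804598]
col -y end predicted [[381.38130782 352.7312144 ]
 [382.47598669 342.48138526]
 [380.88064203 357.42006064]]
```

View pics/side3.png

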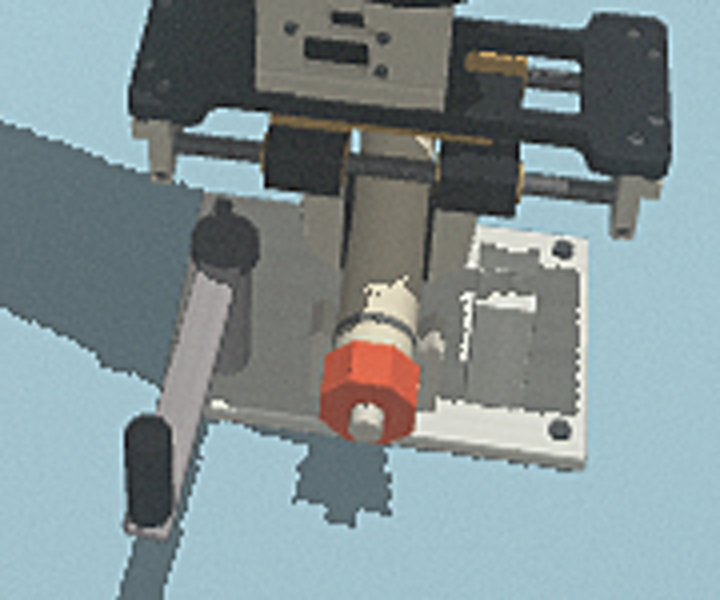

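The column lies squarely over the saddles. Nut at (382,346), and the saddle rims show evenly on either side of the tube. Lowering slowly while watching the force.

Request:
{"op": "carry_out", "data": {"deltas": [{"tx": 0,"ty": 0,"tz": -0.01,"wx": 0,"wy": 0,"wz": 0},{"tx": 0,"ty": 0,"tz": -0.02,"wx": 0,"wy": 0,"wz": 0},{"tx": 0,"ty": 0,"tz": -0.03,"wx": 0,"wy": 0,"wz": 0},{"tx": 0,"ty": 0,"tz": -0.04,"wx": 0,"wy": 0,"wz": 0},{"tx": 0,"ty": 0,"tz": -0.04,"wx": 0,"wy": 0,"wz": 0}]}}

```text
clock: 7.32
tool_pos: [0.5633, -0.1706, 0.0376]
eef_rot: [-2.3, 90.0, -109.3]
contact_force: [0.3, -0.2, -2.9]
opening: 0.321
```

Request:
{"op": "carry_out", "data": {"deltas": [{"tx": 0,"ty": 0,"tz": -0.005,"wx": 0,"wy": 0,"wz": 0},{"tx": 0,"ty": 0,"tz": -0.01,"wx": 0,"wy": 0,"wz": 0},{"tx": 0,"ty": 0,"tz": -0.01,"wx": 0,"wy": 0,"wz": 0}]}}

```text
clock: 7.7
tool_pos: [0.5641, -0.1709, 0.0368]
eef_rot: [102.6, 89.9, -4.4]
contact_force: [-0.8, 1.5, 8.7]
opening: 0.317
```

Contact came at z = 0.0368, exactly as predicted, with about 10 N upward. Releasing and checking.

Request:
{"op": "carry_out", "data": {"deltas": [{"tx": 0,"ty": 0,"tz": 0,"wx": 0,"wy": 0,"wz": 0},{"tx": 0,"ty": 0,"tz": 0,"wx": 0,"wy": 0,"wz": 0},{"tx": 0,"ty": 0,"tz": 0,"wx": 0,"wy": 0,"wz": 0},{"tx": 0,"ty": 0,"tz": 0,"wx": 0,"wy": 0,"wz": 0}], "fingers": 0.58}}

```text
clock: 8.2
tool_pos: [0.5632, -0.1705, 0.0356]
eef_rot: [-81.9, 90.0, 171.1]
contact_force: [0.6, 0.3, -0.3]
opening: 0.578
```

Request:
{"op": "carry_out", "data": {"deltas": [{"tx": 0,"ty": 0,"tz": 0.1,"wx": 0,"wy": 0,"wz": 0},{"tx": 0,"ty": 0,"tz": 0.25,"wx": 0,"wy": 0,"wz": 0},{"tx": 0,"ty": 0,"tz": 0.5,"wx": 0,"wy": 0,"wz": 0},{"tx": 0,"ty": 0,"tz": 0.65,"wx": 0,"wy": 0,"wz": 0},{"tx": 0,"ty": 0,"tz": 0.65,"wx": 0,"wy": 0,"wz": 0}]}}

```text
clock: 8.82
tool_pos: [0.5647, -0.1711, 0.1681]
eef_rot: [98.6, 89.7, -8.5]
contact_force: [0.3, -0.4, -0.2]
opening: 0.579
```

Run:
```python
from h import *
import pickle
for n in ['side','wrist']:
    s=arm.observe();c=arm.capture(n);pickle.dump((s,dict(c)),open(n+'4.pkl','wb'))
    cv2.imwrite(f'pics/{n}4.png',cv2.resize(c['pixels'][250:400,290:470],None,fx=4,fy=4,interpolation=cv2.INTER_CUBIC) if n=='side' else c['pixels'])
    print(s['clock'],s['tool_pos'],s['joint_vel'].round(1),s['contact_force'],s['opening'])
```

```text
8.825 [ 0.56468447 -0.17114576  0.16806071] [ 0.4  2.2 -1.6  2.8 -0.9 -1.7  0.6] [ 0.29903876 -0.44991455 -0.22032886] 0.5789906292533835
8.875 [ 0.5637868  -0.1705557   0.16640138] [ 0.3  1.6 -0.9  1.8 -0.3 -0.5  0.3] [-0.09599614  0.61942936  0.36006137] 0.5785144545111615
```

View pics/side4.png

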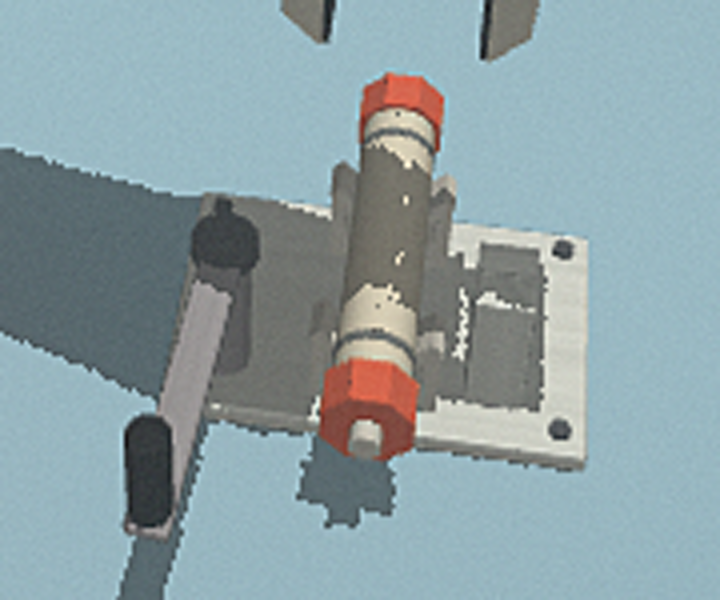

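View pics/wrist4.png

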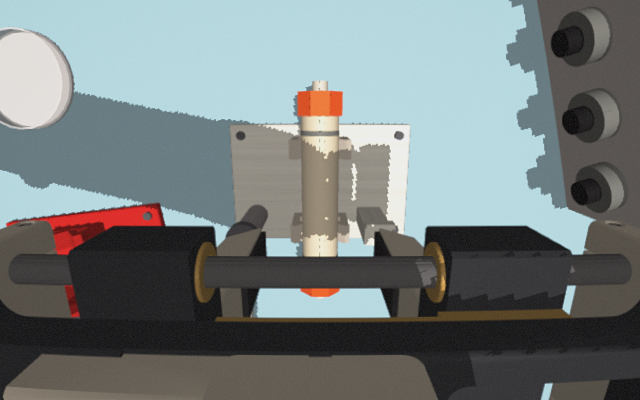

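The column lies in both saddles with an orange nut beyond each end, at (390,274) and (382,350) in the side image. The gripper is clear. Now going above the strap handle.

Request:
{"op": "carry_out", "data": {"deltas": [{"tx": -0.2,"ty": -0.22,"tz": 0,"wx": 0,"wy": 0,"wz": -0.06},{"tx": -0.4,"ty": -0.45,"tz": 0,"wx": 0,"wy": 0,"wz": -0.12},{"tx": -0.534,"ty": -0.597,"tz": 0,"wx": 0,"wy": 0,"wz": -0.18},{"tx": -0.534,"ty": -0.597,"tz": 0,"wx": 0,"wy": 0,"wz": -0.25},{"tx": -0.534,"ty": -0.597,"tz": 0,"wx": 0,"wy": 0,"wz": -0.25},{"tx": -0.534,"ty": -0.597,"tz": 0,"wx": 0,"wy": 0,"wz": -0.25},{"tx": -0.534,"ty": -0.597,"tz": 0,"wx": 0,"wy": 0,"wz": -0.25}]}}

```text
clock: 9.8
tool_pos: [0.4568, -0.2894, 0.1654]
eef_rot: [-49.3, 90.0, 158.9]
contact_force: [0.2, -0.6, -0.7]
opening: 0.577
```

Run:
```python
from h import *
import pickle
for n in ['side','wrist']:
    s=arm.observe();c=arm.capture(n);pickle.dump((s,dict(c)),open(n+'5.pkl','wb'))
    cv2.imwrite(f'pics/{n}5.png',cv2.resize(c['pixels'][200:400,230:470],None,fx=3,fy=3,interpolation=cv2.INTER_CUBIC) if n=='side' else c['pixels'])
    T=c['T'] if n=='side' else wristT(s,c)
    print(s['clock'],s['tool_pos'],s['joint_pos'].round(1),s['joint_vel'].round(1),s['opening'])
    print(proj(c,T,[[.457,-.290,.119],[.457,-.290,.077],s['tool_pos']]))
print(R.from_euler('xyz',s['eef_rot'],degrees=True).as_matrix().round(3))
```

```text
9.8 [ 0.45677511 -0.28938516  0.16538707] [ -9.1  26.6  50.4 109.2 -24.6  55.8  -9.3] [ 0.  -0.2  0.4  0.  -0.2  0.1 -0.4] 0.5773697479886013
[[326.16504217 357.30964798]
 [326.83266881 376.59805807]
 [325.12379967 333.75477238]]
9.85 [ 0.45678083 -0.28949432  0.16551708] [ -9.1  26.6  50.4 109.2 -24.6  55.8  -9.3] [-0.  -0.2  0.3 -0.1 -0.1  0.  -0.5] 0.579340747969217
[[321.17496147 218.10493065]
 [320.9199543  201.26177503]
 [320.49344826 246.07645899]]
[[-0.     0.472 -0.882]
 [ 0.    -0.882 -0.472]
 [-1.    -0.     0.   ]]
```

View pics/side5.png

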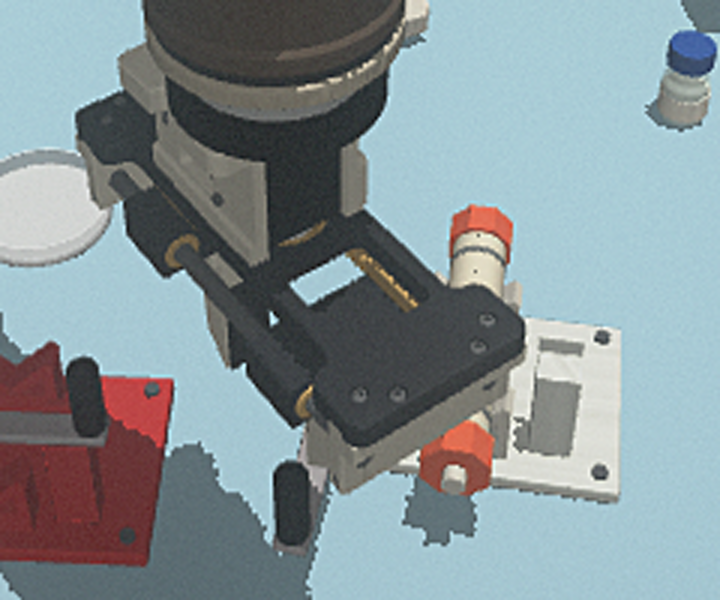

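View pics/wrist5.png

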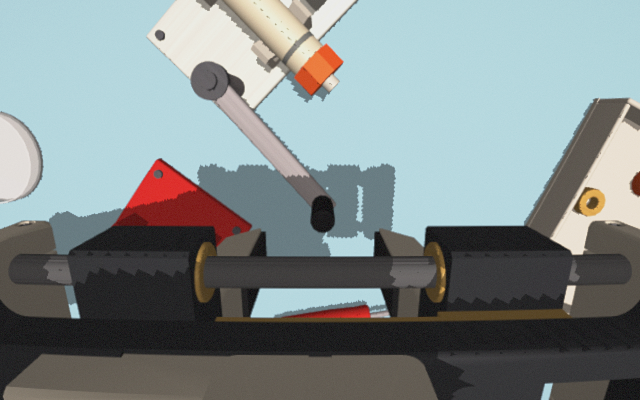

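The handle top at (322,218) in the wrist view is where I predicted it. Descending and gripping.

Request:
{"op": "carry_out", "data": {"deltas": [{"tx": 0,"ty": 0,"tz": -0.15,"wx": 0,"wy": 0,"wz": 0},{"tx": 0,"ty": 0,"tz": -0.28,"wx": 0,"wy": 0,"wz": 0},{"tx": 0,"ty": 0,"tz": -0.36,"wx": 0,"wy": 0,"wz": 0},{"tx": 0,"ty": 0,"tz": -0.39,"wx": 0,"wy": 0,"wz": 0},{"tx": 0,"ty": 0,"tz": -0.39,"wx": 0,"wy": 0,"wz": 0},{"tx": 0,"ty": 0,"tz": -0.39,"wx": 0,"wy": 0,"wz": 0}]}}

```text
clock: 10.65
tool_pos: [0.457, -0.2903, 0.0885]
eef_rot: [126.0, 89.9, -26.0]
contact_force: [0.5, -0.2, 0.2]
opening: 0.577
```

Request:
{"op": "carry_out", "data": {"deltas": [{"tx": 0,"ty": 0,"tz": 0,"wx": 0,"wy": 0,"wz": 0},{"tx": 0,"ty": 0,"tz": 0,"wx": 0,"wy": 0,"wz": 0},{"tx": 0,"ty": 0,"tz": 0,"wx": 0,"wy": 0,"wz": 0},{"tx": 0,"ty": 0,"tz": 0,"wx": 0,"wy": 0,"wz": 0},{"tx": 0,"ty": 0,"tz": 0,"wx": 0,"wy": 0,"wz": 0},{"tx": 0,"ty": 0,"tz": 0,"wx": 0,"wy": 0,"wz": 0},{"tx": 0,"ty": 0,"tz": 0,"wx": 0,"wy": 0,"wz": 0}], "fingers": 0.1, "newtons": 12}}

```text
clock: 11.52
tool_pos: [0.4565, -0.2905, 0.0878]
eef_rot: [79.2, 89.9, -72.8]
contact_force: [0.1, -4.0, -0.7]
opening: 0.171
```

Run:
```python
from h import *
s=arm.observe();p=s['tool_pos'];print(s['clock'],p,s['contact_force'],s['opening'])
seat=np.array([.563,-.1705]);h=np.array([.4969,-.1815])
v=p[:2]-h;r=np.linalg.norm(v);a0=np.degrees(np.arctan2(v[1],v[0]));print(r,a0,'strap',np.radians(-16.8-a0))
for a in np.append(np.arange(a0+8,-17,8),[-16.8]):
    q=h+.118*np.array([np.cos(np.radians(a)),np.sin(np.radians(a))]);print(round(a,1),((q-p[:2])/.2).round(3))
```

```text
11.525 [ 0.45653842 -0.29047652  0.08784618] [ 0.13210155 -3.97629348 -0.72566   ] 0.17078202066716702
0.1162107534827289 -110.32309193645246 strap 1.6322858809364549
-102.3 [ 0.076 -0.032]
-94.3 [ 0.157 -0.043]
-86.3 [ 0.24  -0.044]
-78.3 [ 0.321 -0.033]
-70.3 [ 0.4   -0.011]
-62.3 [0.476 0.022]
-54.3 [0.546 0.066]
-46.3 [0.609 0.118]
-38.3 [0.665 0.179]
-30.3 [0.711 0.247]
-22.3 [0.748 0.321]
-16.8 [0.767 0.374]
```

Run:
```python
from h import *
p=np.array([.45654,-.2905]);h=np.array([.4972,-.1803])
v=p-h;r=np.linalg.norm(v);a0=np.degrees(np.arctan2(v[1],v[0]));print(r,a0)
for a in np.append(np.arange(a0+8,-17,8),[-16.8]):
    q=h+r*np.array([np.cos(np.radians(a)),np.sin(np.radians(a))]);print(round(a,1),((q-p[:2])/.2).round(3))
```

```text
0.11746180485587644 -110.25232185733459
-102.3 [ 0.079 -0.023]
-94.3 [ 0.16  -0.035]
-86.3 [ 0.242 -0.035]
-78.3 [ 0.323 -0.024]
-70.3 [ 0.402 -0.002]
-62.3 [0.477 0.031]
-54.3 [0.546 0.074]
-46.3 [0.609 0.127]
-38.3 [0.665 0.187]
-30.3 [0.711 0.255]
-22.3 [0.747 0.329]
-16.8 [0.766 0.381]
```

Request:
{"op": "carry_out", "data": {"deltas": [{"tx": 0.04,"ty": -0.014,"tz": 0,"wx": 0,"wy": 0,"wz": 0},{"tx": 0.079,"ty": -0.023,"tz": 0,"wx": 0,"wy": 0,"wz": 0},{"tx": 0.16,"ty": -0.035,"tz": 0,"wx": 0,"wy": 0,"wz": 0},{"tx": 0.242,"ty": -0.035,"tz": 0,"wx": 0,"wy": 0,"wz": 0},{"tx": 0.323,"ty": -0.024,"tz": 0,"wx": 0,"wy": 0,"wz": 0},{"tx": 0.402,"ty": -0.002,"tz": 0,"wx": 0,"wy": 0,"wz": 0},{"tx": 0.477,"ty": 0.031,"tz": 0,"wx": 0,"wy": 0,"wz": 0},{"tx": 0.477,"ty": 0.031,"tz": 0,"wx": 0,"wy": 0,"wz": 0}]}}

```text
clock: 12.52
tool_pos: [0.5553, -0.2839, 0.0879]
eef_rot: [109.8, 89.8, -42.2]
contact_force: [4.1, -6.2, -2.5]
opening: 0.169
```

Run:
```python
from h import *
s=arm.observe();p=s['tool_pos'];print(s['clock'],p,s['contact_force'],s['wrist_torque'],s['opening'])
for h in ([.4972,-.1803],[.4969,-.1815]):
    v=p[:2]-h;print(np.linalg.norm(v),np.degrees(np.arctan2(v[1],v[0])))
c=arm.capture('side');cv2.imwrite('pics/side6.png',cv2.resize(c['pixels'][200:400,230:470],None,fx=3,fy=3))
```

```text
12.525 [ 0.55532403 -0.28394024  0.08790382] [ 4.11291612 -6.17441252 -2.45213817] [-1.4333504  -0.69866266  0.06707737] 0.1689915776485435
0.1188263491365413 -60.71520551720124
0.11792950901799838 -60.30289172119554
```

View pics/side6.png

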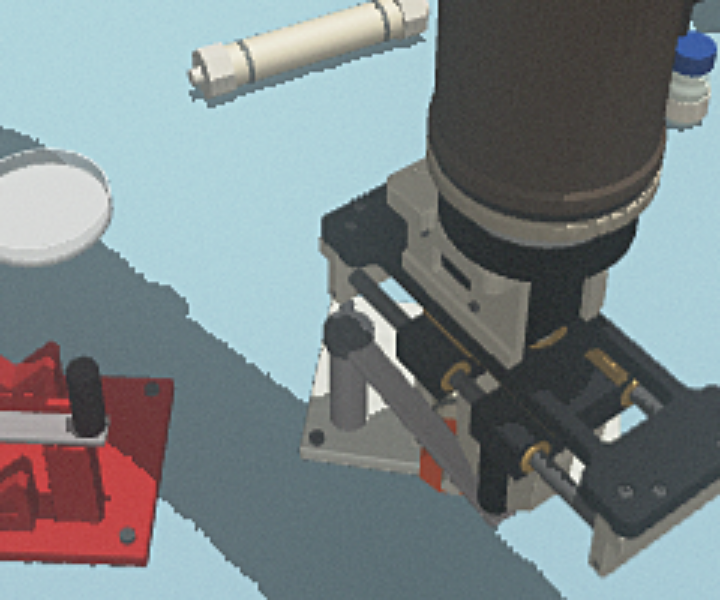

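The strap follows, and the 7 N outward force says the hinge is about 1 mm further in -y than I assumed. I'll correct for that, finish the arc and push slightly past the nominal stop.

Run:
```python
import numpy as np
p=np.array([.5519,-.2843]);h=np.array([.4969,-.1815])
for a in [-60,-52,-44,-36,-28,-22,-17,-14,-11]:
    q=h+.118*np.array([np.cos(np.radians(a)),np.sin(np.radians(a))]);print(a,((q-p)/.2).round(3))
```

```text
-60 [0.02  0.003]
-52 [0.088 0.049]
-44 [0.149 0.104]
-36 [0.202 0.167]
-28 [0.246 0.237]
-22 [0.272 0.293]
-17 [0.289 0.342]
-14 [0.297 0.371]
-11 [0.304 0.401]
```

Request:
{"op": "carry_out", "data": {"deltas": [{"tx": 0.02,"ty": 0.003,"tz": 0,"wx": 0,"wy": 0,"wz": 0},{"tx": 0.088,"ty": 0.049,"tz": 0,"wx": 0,"wy": 0,"wz": 0},{"tx": 0.149,"ty": 0.104,"tz": 0,"wx": 0,"wy": 0,"wz": 0},{"tx": 0.202,"ty": 0.167,"tz": 0,"wx": 0,"wy": 0,"wz": 0},{"tx": 0.246,"ty": 0.237,"tz": 0,"wx": 0,"wy": 0,"wz": 0},{"tx": 0.272,"ty": 0.293,"tz": 0,"wx": 0,"wy": 0,"wz": 0},{"tx": 0.28,"ty": 0.318,"tz": 0,"wx": 0,"wy": 0,"wz": 0},{"tx": 0.289,"ty": 0.342,"tz": 0,"wx": 0,"wy": 0,"wz": 0},{"tx": 0.289,"ty": 0.342,"tz": 0,"wx": 0,"wy": 0,"wz": 0}]}}

```text
clock: 13.7
tool_pos: [0.619, -0.2155, 0.0888]
eef_rot: [128.5, 89.1, -23.3]
contact_force: [30.2, -11.3, -20.2]
opening: 0.16
```

Run:
```python
from h import *
s=arm.observe();p=s['tool_pos'];print(s['clock'],p,s['contact_force'],s['wrist_torque'],s['opening'])
for h in ([.4972,-.1803],[.4969,-.1815]):
    v=p[:2]-h;print(np.linalg.norm(v),np.degrees(np.arctan2(v[1],v[0])))
```

```text
13.7 [ 0.61898416 -0.21553207  0.08877923] [ 30.21533806 -11.25753902 -20.16475987] [-2.30469379 -6.19111461  0.34843061] 0.16046668281058882
0.1267780772345533 -16.135119175709146
0.1267388038088363 -15.57629630878153
```

A 30 N force has appeared and the tool is displaced 9 mm outward. I'll look before going on.

Run:
```python
from h import *
for n in ['side','wrist']:
    s=arm.observe();c=arm.capture(n);print(s['tool_pos'],s['contact_force'],s['joint_pos'].round(2))
    cv2.imwrite(f'pics/{n}7.png',cv2.resize(c['pixels'][220:400,310:510],None,fx=3.5,fy=3.5) if n=='side' else c['pixels'])
```

```text
[ 0.61898416 -0.21553207  0.08877923] [ 30.21533806 -11.25753902 -20.16475987] [-12.69  41.    43.94  97.28 -33.84  54.82 -17.79]
[ 0.61899719 -0.21566469  0.08876573] [ 29.9160379  -10.88314927 -19.31502043] [-12.68  41.01  43.94  97.28 -33.85  54.81 -17.78]
```

View pics/side7.png

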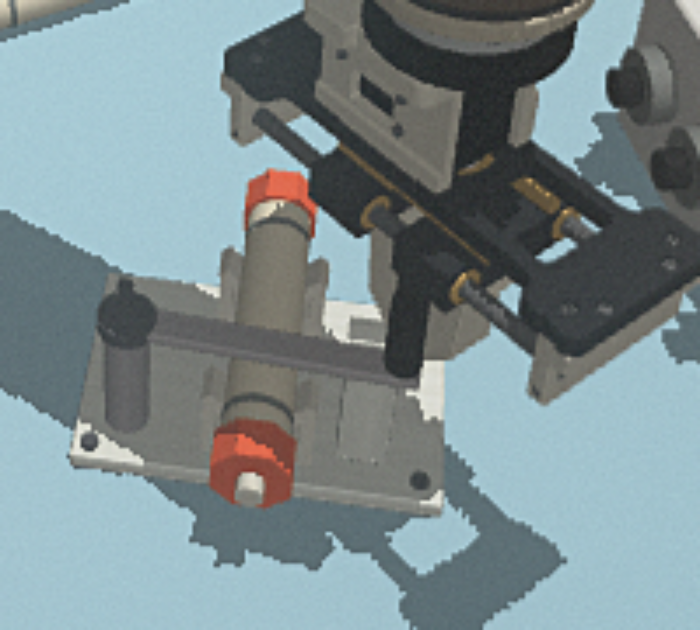

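View pics/wrist7.png

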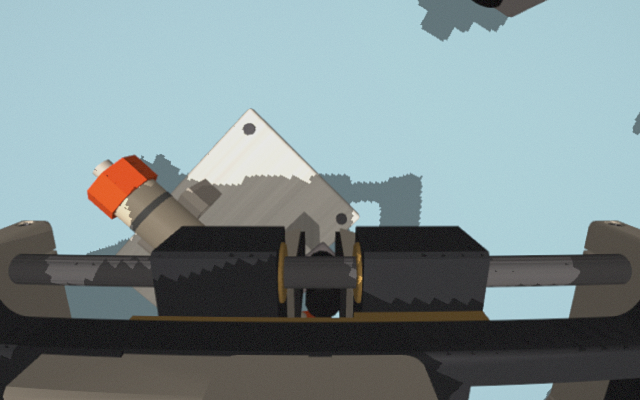

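The strap lies nearly closed across the seated column, but the force is purely radial: the inner finger seems to be fouling the keeper and the handle has slid to the pad edge. I'll relieve the force and then lift off.

Request:
{"op": "carry_out", "data": {"deltas": [{"tx": 0.02,"ty": -0.004,"tz": 0.01,"wx": 0,"wy": 0,"wz": 0},{"tx": 0.045,"ty": -0.008,"tz": 0.02,"wx": 0,"wy": 0,"wz": 0},{"tx": 0.045,"ty": -0.008,"tz": 0.02,"wx": 0,"wy": 0,"wz": 0}], "newtons": 3}}

```text
clock: 14.18
tool_pos: [0.6196, -0.2154, 0.0913]
eef_rot: [-118.5, 89.9, 89.6]
contact_force: [2.7, -0.3, -1.7]
opening: 0.157
```

Request:
{"op": "carry_out", "data": {"deltas": [{"tx": 0,"ty": 0,"tz": 0.05,"wx": 0,"wy": 0,"wz": 0},{"tx": 0,"ty": 0,"tz": 0.05,"wx": 0,"wy": 0,"wz": 0}]}}

```text
clock: 14.42
tool_pos: [0.6186, -0.2166, 0.1025]
eef_rot: [-129.7, 90.0, 78.3]
contact_force: [-0.9, 1.5, 2.2]
opening: 0.166
```

Request:
{"op": "carry_out", "data": {"deltas": [{"tx": 0,"ty": 0,"tz": 0,"wx": 0,"wy": 0,"wz": 0},{"tx": 0,"ty": 0,"tz": 0.05,"wx": 0,"wy": 0,"wz": 0},{"tx": 0,"ty": 0,"tz": 0.2,"wx": 0,"wy": 0,"wz": 0},{"tx": 0,"ty": 0,"tz": 0.4,"wx": 0,"wy": 0,"wz": 0},{"tx": 0,"ty": 0,"tz": 0.4,"wx": 0,"wy": 0,"wz": 0}], "fingers": 0.4}}

```text
clock: 15.05
tool_pos: [0.6202, -0.2185, 0.1857]
eef_rot: [131.6, 89.7, -20.5]
contact_force: [-1.0, 0.5, -0.3]
opening: 0.402
```

Run:
```python
from h import *
import pickle
for n in ['side','wrist','top']:
    s=arm.observe();c=arm.capture(n);print(s['tool_pos'],s['contact_force']);pickle.dump((s,dict(c)),open(n+'8.pkl','wb'))
    cv2.imwrite(f'pics/{n}8.png',cv2.resize(c['pixels'][220:400,310:510],None,fx=3.5,fy=3.5) if n=='side' else c['pixels'])
```

```text
[ 0.62021089 -0.21852954  0.18568748] [-0.95124328  0.54533995 -0.27559394]
[ 0.61938713 -0.21765798  0.18364274] [ 0.18859939  0.47534777 -0.08395862]
[ 0.61876072 -0.21703178  0.18223803] [0.04710722 0.87167604 0.30397683]
```

View pics/side8.png

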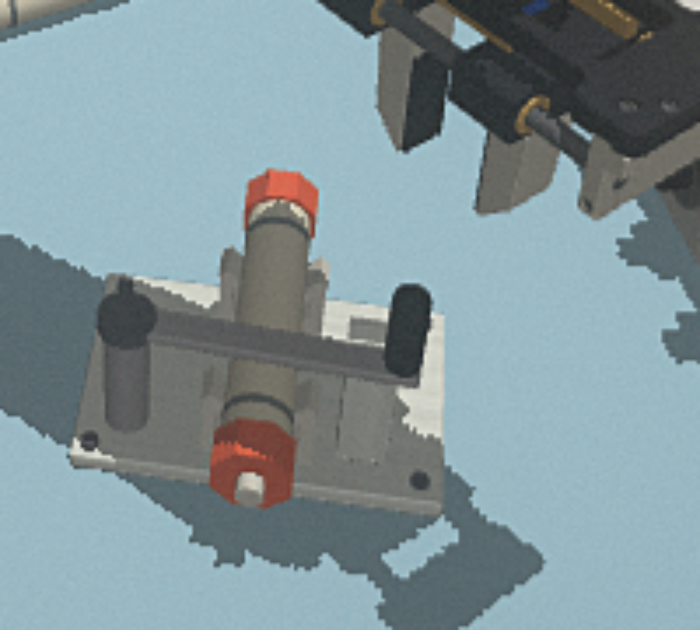

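View pics/wrist8.png

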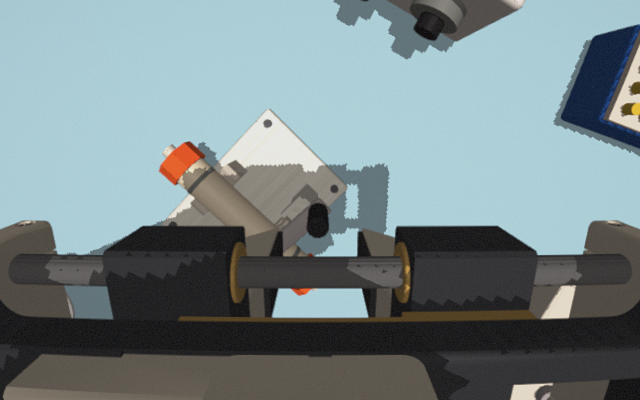

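Run:
```python
from h import *
import pickle
s,c=pickle.load(open('side8.pkl','rb'));_,c0=pickle.load(open('side0.pkl','rb'));sw,w=pickle.load(open('wrist8.pkl','rb'));_,tp=pickle.load(open('top8.pkl','rb'))
h=np.array([.4969,-.1815])
print(proj(c,c['T'],[[.6099,-.2156,.119],[.6099,-.2156,.077],[.607,-.2215,.119],[.607,-.2215,.077]]))
def blob(c,box):
    g=c['pixels'].max(2);m=np.zeros_like(g);a,b,x,y=box;m[a:b,x:y]=(g[a:b,x:y]<50)*255
    k,l,st,ce=cv2.connectedComponentsWithStats(m);i=1+np.argmax(st[1:,4]);return st[i],ce[i]
for nm,cc,T,box in [('side0',c0,c0['T'],(350,388,315,340)),('side8',c,c['T'],(298,330,417,435)),('wrist8',w,wristT(sw,w),(195,245,300,335))]:
    st,ce=blob(cc,box);print(nm,st,ce)
    for u,v,z in [(ce[0],ce[1],.098)]:
        P=plane(cc,T,u,v,z);v=P[:2]-h;print(P,np.linalg.norm(v),np.degrees(np.arctan2(v[1],v[0]))+16.8)
def crop(c,box,f,n):
    a,b,x,y=box;cv2.imwrite(n,cv2.resize(c['pixels'][a:b,x:y],None,fx=f,fy=f,interpolation=cv2.INTER_CUBIC))
crop(c,(290,360,330,440),7,'pics/s8z.png');crop(tp,(140,230,360,480),6,'pics/t8z.png');crop(w,(140,260,240,400),5,'pics/w8z.png')
```

```text
[[426.53910736 301.46614881]
 [423.66573598 320.78324525]
 [425.69458652 304.80713939]
 [422.83133955 324.13970074]]
side0 [322 367   3  14  21] [322.57142857 373.57142857]
[ 0.45084937 -0.29886167  0.098     ] 0.12607308340876341 -94.62415675830677
side8 [432 304   1   6   6] [432.  306.5]
[ 0.62239884 -0.2081282   0.098     ] 0.12829271046646817 4.820706632979663
wrist8 [307 203  22  35 608] [317.43421053 220.13980263]
[ 0.60643217 -0.22246737  0.098     ] 0.11694281084415478 -3.7068729030093834
```

View pics/s8z.png

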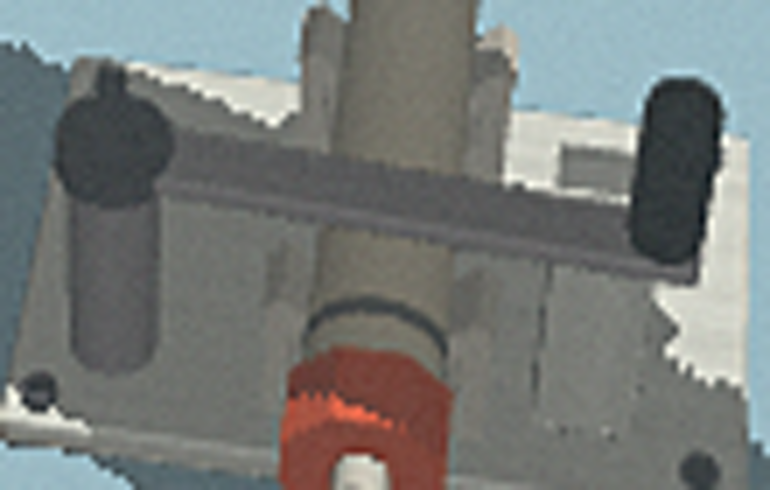

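View pics/w8z.png

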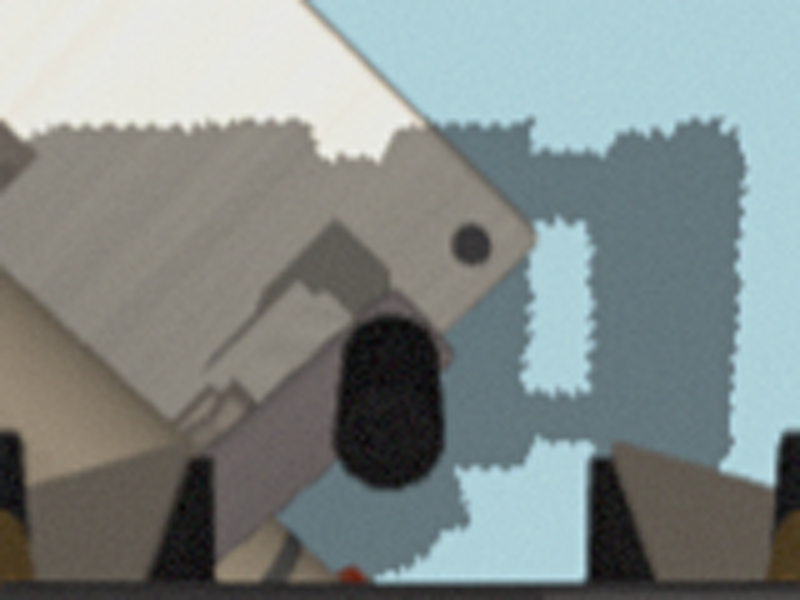

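Run:
```python
from h import *
import pickle
_,c=pickle.load(open('side0.pkl','rb'))
a=np.radians(-16.8);M=np.array([[np.cos(a),np.sin(a)],[-np.sin(a),np.cos(a)]]);seat=np.array([.563,-.1705])
sz=lambda p:(p[0]/5-.4+310,p[1]/5-.4+285)
def loc(p,z):
    P=plane(c,c['T'],*sz(p),z);return ((M@(P[:2]-seat))*1000).round(1)
print('base front L/R',loc((483,328),.01),loc((552,335),.01))
for z in (.04,.05,.06,.07,.08): print(z,'topfront L/R',loc((492,205),z),loc((567,212),z),'topback L/R',loc((499,160),z),loc((572,165),z),loc((500,137),z))
print(((M@(np.array([.6064,-.2225])-seat))*1000))
```

```text
base front L/R [ 37.7 -35.2] [ 58.9 -34.4]
0.04 topfront L/R [ 37.  -11.5] [ 60.1 -10.5] topback L/R [38.4  6.8] [61.2  8.5] [38.3 16.4]
0.05 topfront L/R [ 36.6 -19.8] [ 59.3 -18.9] topback L/R [38.  -1.8] [60.4 -0.2] [37.9  7.6]
0.06 topfront L/R [ 36.2 -28.1] [ 58.5 -27.2] topback L/R [ 37.6 -10.4] [59.6 -8.8] [37.5 -1.2]
0.07 topfront L/R [ 35.8 -36.4] [ 57.8 -35.5] topback L/R [ 37.1 -19. ] [ 58.8 -17.4] [ 37. -10.]
0.08 topfront L/R [ 35.4 -44.8] [ 57.  -43.9] topback L/R [ 36.7 -27.6] [ 58.1 -26.1] [ 36.6 -18.7]
[ 56.57731963 -37.23663388]
```

Run:
```python
from h import *
import pickle
_,c=pickle.load(open('side0.pkl','rb'))
cv2.imwrite('pics/keep.png',cv2.resize(c['pixels'][305:355,380:440],None,fx=11,fy=11,interpolation=cv2.INTER_CUBIC))
```

```text
(no output)
```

View pics/keep.png

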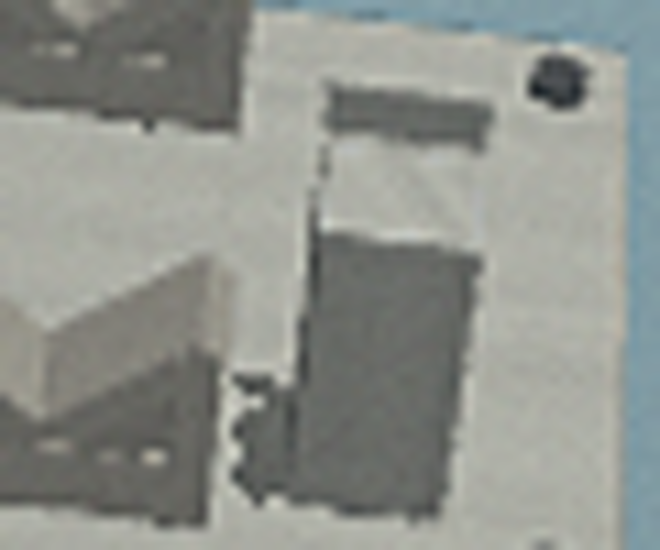

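The column is undisturbed. The handle at cradle (57,-37) mm and the strip of ledge still showing in front of the keeper wall both put the strap about 3–4° short of its stop. My 45° jaw angle let the handle slide to the pad edge. I'll take it again, higher, with the jaws along the push direction, caging the handle rather than clamping it.

Request:
{"op": "carry_out", "data": {"deltas": [{"tx": -0.03,"ty": -0.012,"tz": 0,"wx": 0,"wy": 0,"wz": -0.06},{"tx": -0.061,"ty": -0.025,"tz": 0,"wx": 0,"wy": 0,"wz": -0.12},{"tx": -0.061,"ty": -0.025,"tz": 0,"wx": 0,"wy": 0,"wz": -0.18},{"tx": -0.061,"ty": -0.025,"tz": 0,"wx": 0,"wy": 0,"wz": -0.25},{"tx": -0.061,"ty": -0.025,"tz": 0,"wx": 0,"wy": 0,"wz": -0.25},{"tx": -0.061,"ty": -0.025,"tz": 0,"wx": 0,"wy": 0,"wz": -0.25},{"tx": -0.061,"ty": -0.025,"tz": 0,"wx": 0,"wy": 0,"wz": -0.25}], "fingers": 0.5}}

```text
clock: 16.08
tool_pos: [0.6064, -0.222, 0.1816]
eef_rot: [-20.3, 90.0, 142.8]
contact_force: [-0.0, 0.4, -1.0]
opening: 0.499
```

Run:
```python
from h import *
import pickle
for n in ['wrist','side']:
    s=arm.observe();c=arm.capture(n);print(s['clock'],s['tool_pos'],s['contact_force'],s['joint_pos'].round(1));pickle.dump((s,dict(c)),open(n+'9.pkl','wb'))
    cv2.imwrite(f'pics/{n}9.png',cv2.resize(c['pixels'][220:400,310:510],None,fx=3.5,fy=3.5) if n=='side' else c['pixels'])
    T=c['T'] if n=='side' else wristT(s,c)
    print(proj(c,T,[[.6066,-.222,.119],[.6066,-.222,.077],[.6099,-.2156,.119],[.6099,-.2156,.077]]).round(1))
print(R.from_euler('xyz',s['eef_rot'],degrees=True).as_matrix().round(3))
```

```text
16.075 [ 0.60639019 -0.22200352  0.18159594] [-0.03754992  0.35324463 -1.04174036] [-19.9  40.1  60.2  93.3 -36.9  68.7 -58.4]
[[318.6 210.7]
 [318.8 195.9]
 [308.  208.8]
 [309.8 194.3]]
16.125 [ 0.60642559 -0.2219865   0.18168155] [ 0.04050111 -0.13556959  0.48674935] [-19.9  40.1  60.2  93.3 -36.9  68.7 -58.4]
[[425.5 305.1]
 [422.7 324.4]
 [426.5 301.5]
 [423.7 320.8]]
[[-0.    -0.291 -0.957]
 [ 0.    -0.957  0.291]
 [-1.    -0.     0.   ]]
```

View pics/wrist9.png

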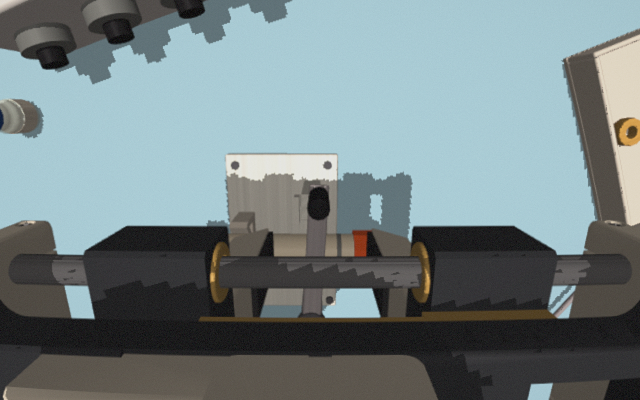

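View pics/side9.png

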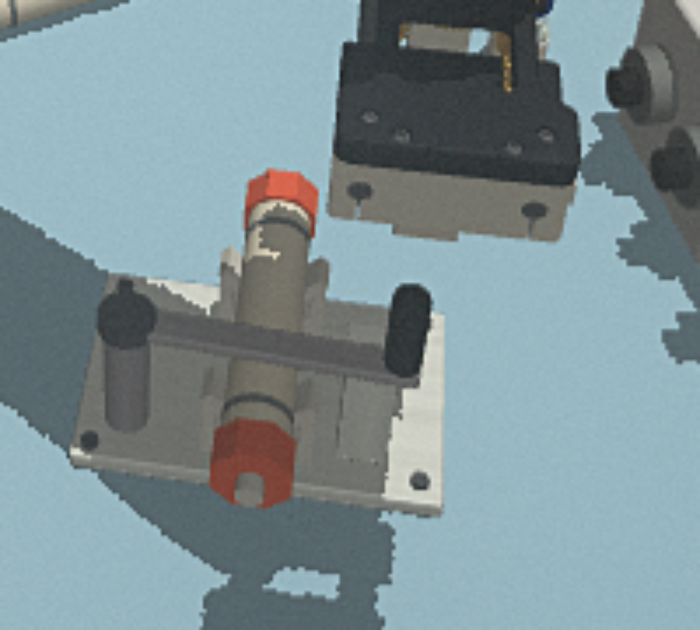

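The wrist view confirms the handle at (319,210), as predicted for about 3° open. Descending and caging it.

Request:
{"op": "carry_out", "data": {"deltas": [{"tx": 0,"ty": 0,"tz": -0.15,"wx": 0,"wy": 0,"wz": 0},{"tx": 0,"ty": 0,"tz": -0.3,"wx": 0,"wy": 0,"wz": 0},{"tx": 0,"ty": 0,"tz": -0.4,"wx": 0,"wy": 0,"wz": 0},{"tx": 0,"ty": 0,"tz": -0.435,"wx": 0,"wy": 0,"wz": 0},{"tx": 0,"ty": 0,"tz": -0.435,"wx": 0,"wy": 0,"wz": 0}]}}

```text
clock: 16.8
tool_pos: [0.6066, -0.2222, 0.0949]
eef_rot: [108.6, 90.0, -88.4]
contact_force: [0.7, -0.1, 0.2]
opening: 0.497
```

Request:
{"op": "carry_out", "data": {"deltas": [{"tx": 0,"ty": 0,"tz": 0,"wx": 0,"wy": 0,"wz": 0},{"tx": 0,"ty": 0,"tz": 0,"wx": 0,"wy": 0,"wz": 0},{"tx": 0,"ty": 0,"tz": 0,"wx": 0,"wy": 0,"wz": 0},{"tx": 0,"ty": 0,"tz": 0,"wx": 0,"wy": 0,"wz": 0}], "fingers": 0.21, "newtons": 15}}

```text
clock: 17.3
tool_pos: [0.6066, -0.2219, 0.0949]
eef_rot: [-168.8, 90.0, -5.8]
contact_force: [-1.2, 0.2, -0.5]
opening: 0.213
```

Request:
{"op": "carry_out", "data": {"deltas": [{"tx": 0.008,"ty": 0.016,"tz": 0,"wx": 0,"wy": 0,"wz": 0},{"tx": 0.016,"ty": 0.034,"tz": 0,"wx": 0,"wy": 0,"wz": 0},{"tx": 0.016,"ty": 0.034,"tz": 0,"wx": 0,"wy": 0,"wz": 0}]}}

```text
clock: 17.68
tool_pos: [0.61, -0.2146, 0.0946]
eef_rot: [-63.8, 90.0, 99.2]
contact_force: [-1.1, -0.1, -0.1]
opening: 0.209
```

Request:
{"op": "carry_out", "data": {"deltas": [{"tx": 0.001,"ty": 0.005,"tz": 0,"wx": 0,"wy": 0,"wz": 0},{"tx": 0.003,"ty": 0.01,"tz": 0,"wx": 0,"wy": 0,"wz": 0},{"tx": 0.003,"ty": 0.01,"tz": 0,"wx": 0,"wy": 0,"wz": 0}]}}

```text
clock: 18.05
tool_pos: [0.6103, -0.2133, 0.0947]
eef_rot: [106.7, 90.0, -90.3]
contact_force: [-0.1, -1.9, -1.3]
opening: 0.209
```

Request:
{"op": "carry_out", "data": {"deltas": [{"tx": 0.001,"ty": 0.005,"tz": 0,"wx": 0,"wy": 0,"wz": 0},{"tx": 0.003,"ty": 0.01,"tz": 0,"wx": 0,"wy": 0,"wz": 0},{"tx": 0.003,"ty": 0.01,"tz": 0,"wx": 0,"wy": 0,"wz": 0}]}}

```text
clock: 18.42
tool_pos: [0.6104, -0.2131, 0.0948]
eef_rot: [102.1, 89.8, -95.1]
contact_force: [-0.2, -6.9, -2.5]
opening: 0.213
```

Request:
{"op": "carry_out", "data": {"deltas": [{"tx": 0.001,"ty": 0.005,"tz": 0,"wx": 0,"wy": 0,"wz": 0},{"tx": 0.003,"ty": 0.01,"tz": 0,"wx": 0,"wy": 0,"wz": 0},{"tx": 0.003,"ty": 0.01,"tz": 0,"wx": 0,"wy": 0,"wz": 0}]}}

```text
clock: 18.8
tool_pos: [0.6104, -0.213, 0.0948]
eef_rot: [101.4, 89.7, -95.8]
contact_force: [-0.4, -12.6, -5.9]
opening: 0.21
```

The force climbs to 12.6 N with no further motion, so the strap is at its stop. Backing off within the cage, then opening and rising.

Request:
{"op": "carry_out", "data": {"deltas": [{"tx": -0.004,"ty": -0.012,"tz": 0,"wx": 0,"wy": 0,"wz": 0},{"tx": -0.007,"ty": -0.023,"tz": 0,"wx": 0,"wy": 0,"wz": 0},{"tx": -0.007,"ty": -0.023,"tz": 0,"wx": 0,"wy": 0,"wz": 0}]}}

```text
clock: 19.18
tool_pos: [0.6102, -0.2133, 0.0947]
eef_rot: [-65.1, 90.0, 97.9]
contact_force: [-0.5, -1.2, -0.1]
opening: 0.206
```

Request:
{"op": "carry_out", "data": {"deltas": [{"tx": 0,"ty": 0,"tz": 0,"wx": 0,"wy": 0,"wz": 0},{"tx": 0,"ty": 0,"tz": 0,"wx": 0,"wy": 0,"wz": 0},{"tx": 0,"ty": 0,"tz": 0.1,"wx": 0,"wy": 0,"wz": 0},{"tx": 0,"ty": 0,"tz": 0.25,"wx": 0,"wy": 0,"wz": 0},{"tx": 0,"ty": 0,"tz": 0.45,"wx": 0,"wy": 0,"wz": 0},{"tx": 0,"ty": 0,"tz": 0.45,"wx": 0,"wy": 0,"wz": 0},{"tx": 0,"ty": 0,"tz": 0.45,"wx": 0,"wy": 0,"wz": 0}], "fingers": 0.5}}

```text
clock: 20.05
tool_pos: [0.6102, -0.2135, 0.1852]
eef_rot: [-133.0, 90.0, 30.0]
contact_force: [0.5, 0.1, -0.3]
opening: 0.499
```

Run:
```python
from h import *
import pickle
for n in ['wrist','side']:
    s=arm.observe();c=arm.capture(n);print(s['clock'],s['tool_pos'],s['contact_force']);pickle.dump((s,dict(c)),open(n+'10.pkl','wb'))
    cv2.imwrite(f'pics/{n}10.png',cv2.resize(c['pixels'][280:380,320:460],None,fx=5,fy=5,interpolation=cv2.INTER_CUBIC) if n=='side' else c['pixels'])
    T=c['T'] if n=='side' else wristT(s,c)
    print(proj(c,T,[[.6066,-.222,.119],[.6099,-.2156,.119],[.6099,-.2156,.077]]).round(1))
g=pickle.load(open('wrist10.pkl','rb'));c=g[1];T=wristT(g[0],c)
m=np.zeros((400,640),np.uint8);m[170:228,290:345]=(c['pixels'].max(2)[170:228,290:345]<50)*255
k,l,st,ce=cv2.connectedComponentsWithStats(m);i=1+np.argmax(st[1:,4]);P=plane(c,T,*ce[i],.098);h=np.array([.4969,-.1815]);v=P[:2]-h
print(st[i],ce[i],P,np.linalg.norm(v),np.degrees(np.arctan2(v[1],v[0]))+16.8)
```

```text
20.05 [ 0.61015531 -0.21352505  0.18522668] [ 0.53931105  0.10102786 -0.26788829]
[[332.  210.9]
 [321.7 209.1]
 [321.5 194.8]]
20.1 [ 0.60989012 -0.21332709  0.18453849] [-0.13852215  0.88738772 -0.33219889]
[[425.5 305.1]
 [426.5 301.5]
 [423.7 320.8]]
[311 188  22  32 569] [321.74692443 203.4288225 ] [ 0.60832771 -0.21525691  0.098     ] 0.11642879517683115 -0.05412930978236474
```

View pics/side10.png

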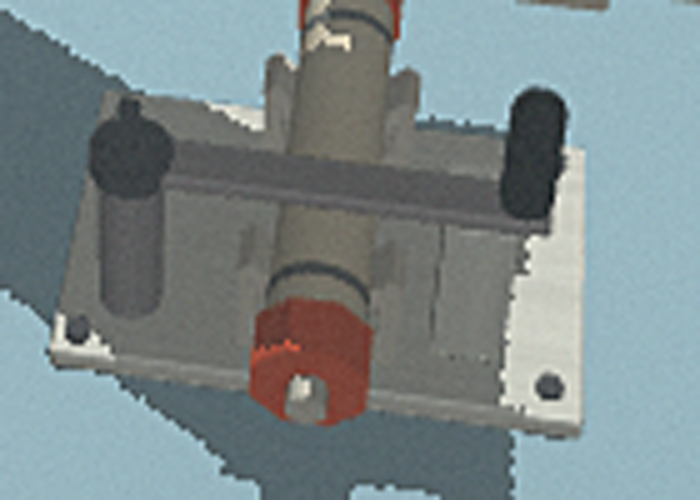

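View pics/wrist10.png

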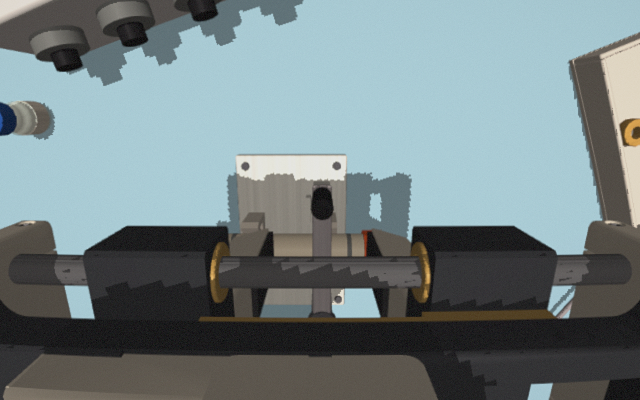

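The wrist view now puts the strap at -0.05° from closed, parallel to the plate edge, and the ledge in front of the keeper wall is covered. I'll retreat a little, take a last look and hand in.

Request:
{"op": "carry_out", "data": {"deltas": [{"tx": -0.3,"ty": 0.3,"tz": 0.3,"wx": 0,"wy": 0,"wz": 0},{"tx": -0.5,"ty": 0.9,"tz": 0.5,"wx": 0,"wy": 0,"wz": 0},{"tx": -0.5,"ty": 0.9,"tz": 0.5,"wx": 0,"wy": 0,"wz": 0},{"tx": -0.5,"ty": 0.9,"tz": 0.5,"wx": 0,"wy": 0,"wz": 0},{"tx": -0.5,"ty": 0.9,"tz": 0.5,"wx": 0,"wy": 0,"wz": 0},{"tx": -0.5,"ty": 0.9,"tz": 0.5,"wx": 0,"wy": 0,"wz": 0}]}}

```text
clock: 20.9
tool_pos: [0.5099, -0.0338, 0.2844]
eef_rot: [28.1, 90.0, -168.9]
contact_force: [0.7, 0.9, 0.7]
opening: 0.503
```

Run:
```python
from h import *
import pickle
s=arm.observe();print(s['clock'],s['tool_pos'],s['contact_force'],s['joint_vel'].round(1))
c=arm.capture('side');t=arm.capture('top')
a=np.radians(-16.8);M=np.array([[np.cos(a),np.sin(a)],[-np.sin(a),np.cos(a)]]);seat=np.array([.563,-.1705])
for n,c_ in(('side',c),('top',t)):
    m=cv2.inRange(cv2.cvtColor(c_['pixels'],cv2.COLOR_BGR2HSV),(3,130,60),(16,255,255))
    k,l,st,ce=cv2.connectedComponentsWithStats(m)
    for i in range(1,k):
        if st[i,4]>15:
            P=plane(c_,c_['T'],*ce[i],.058);q=M@(P[:2]-seat)*1000
            if abs(q).max()<130: print(n,st[i],ce[i].round(1),q.round(1))
A=cv2.resize(c['pixels'][240:400,290:490],None,fx=2,fy=2);B=cv2.resize(t['pixels'][125:235,360:490],None,fx=3,fy=3)
h=320;B=B[:h];o=np.zeros((h,A.shape[1]+B.shape[1],3),np.uint8);o[:,:400]=A;o[:B.shape[0],400:]=B
cv2.imwrite('pics/fin.png',o)
```

```text
20.9 [ 0.50989736 -0.03376856  0.28437358] [0.65418019 0.86143423 0.65029861] [ 2.1  0.6  0.3 -0.3 -0.1  0.1 -0.1]
side [380 268  21  20 169] [390.4 274.5] [ 2.1 77.5]
side [370 340  25  25 292] [382.  348.4] [  1.3 -74. ]
```

View pics/fin.png

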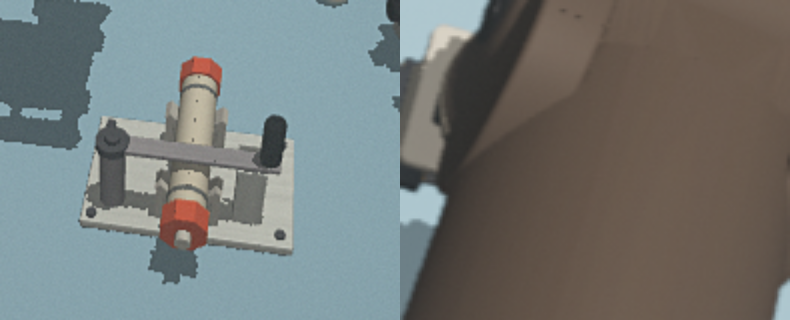

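The side view shows both nuts at ±74–77 mm along the V, within 2 mm of its centre line, with the strap closed across the column. The top view is blocked by the arm. Handing in.

```bash
python3 -c "
from workcell import arm
print(arm.finish_job())"
```

```text
the job is handed in; nothing more can be done
None
```

The orange-nut column is lying in both V saddles of the white cradle with one nut outside each end. The strap is closed over it at its stop. I handed the job in at about 21 s of the 51 s allowed.

- **Column:** I lowered it in under control. It touched at z = 0.0368, as predicted, with about 10 N, and only then did I release it. The last side view shows the nuts at about -74 and +78 mm along the V, within about 2 mm of its centre line.
- **Strap:** The first swing stopped about 3.7° short. The jaws were at 45° to the push, the handle slid to the pad edge, and the wrist force reached about 38 N. What pushed the tool outward there I could not establish. I relieved the force, took the handle again higher up with the jaws along the push, and moved it until it stopped. The force rose to 12.6 N with no further motion. The wrist camera then put the strap at -0.05° from closed.
- **Checks that failed or disagreed:** The arm blocked the last top view, so only the side camera confirms the final state. The handle radius read 116.4 mm against 118 given, which is within the calibration. The red look-alike was left alone, and the gripper was clear of everything at hand-in.

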